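# Hang the reel cradle on the slotted uprights and load its spindle

### The job

Hang the loose reel cradle on the bench rack: push its claws squarely into the slots of the two uprights, the upper claws in the topmost slots, until its back edges rest against the uprights, then press it gently straight down until it is fully home and both spring catches have snapped out. Then lay the spindle with the two solder reels softly into the cradle's two saddles and let go. Go by feel and never force the cradle or the spindle; leave the other things on the bench alone.

Things in the scene. Friction and masses are not known exactly. Their poses are not given: they have to be found in the camera images.
- rack: Grey steel rack fixed to the bench: base plate 160 x 200 x 8 mm on levelling feet, with two upright channels 30 mm wide, 132 mm apart along y (at y = -66 and +66 mm), tops at z = 223 mm. Origin: underside of the plate, midway between the uprights; x points away from the robot into the uprights, y left, z up. The uprights' flat front faces are nominally at x = +30 mm.
- rack_seat (a point): Point fixed to the base plate (x 30, y 0, z 49 mm in the rack's frame, same axes): nominal place of the cradle's origin, with the same axes, when fully home. The uprights are bolted in slotted shoes, set by hand up to 5 mm forward or back and up to 5 mm higher or lower than nominal; this and the other rack readings do not show it. Sideways they are true.
- top_slots (a point): Point fixed to the base plate (x 30, y 0, z 190.5 mm in the rack's frame): nominal middle between the centres of the two topmost slots, on the front faces. Each upright's front is 3 mm sheet with a column of 4 slots, 9.5 mm wide, 41 mm high, bottoms nominally at z = 26, 74, 122, 170 mm, 7 mm bridges between; hollow behind for 20 mm. They go where the uprights go.
- cradle: The reel cradle, bare steel, 0.4 kg, standing on the 3.3 mm thick mat: two cheek plates 6 mm thick at y = -66 and +66 mm, from x = -123 to 0 mm, 133 mm high, joined by a cross tube on top. Origin: underside (z = 0), midway between the cheeks, in the plane of their straight back edges; x points to the claws at the back, y left, z up. Hung, it sags forward by about 0.02 rad.
- tube (a point): Middle of the cradle's cross tube (x -48, z 142 mm in the cradle's frame), the place to grip from above, closing along x: 14 mm thick (x), 18 mm high, running along y, clear for 126 mm between the cheeks.
- claws (a point): Midway between the upper claws, on the back edge plane, under their necks (cradle x 0, z 121 mm); the other two are 96 mm below. Each is 6 mm wide: neck 8 mm high, round-nosed tongue to x = 12.5 mm, hanging 19 mm below the neck. The 3 mm sheet goes between back edge and tongue: 4 mm at the neck, 6 mm at the tip. They enter 19 to 33 mm above home (best 26), 1.7 mm free to each side.
- catch_left (a joint): Spring catch in the left cheek: a nib with sloping underside, z 58.5 to 64.5 mm, 4 mm out of the back edge. 0 = out; grows (m, to 0.0055) as pushed in. Going down, it meets a bridge 14.5 mm above home, is pushed in 4 mm (needs 5 to 12 N of hand force besides the weight), rides over it and snaps out 1.5 mm above home. Home is a hard stop: necks on the slot bottoms. Then the cradle cannot lift.
- catch_right (a joint): The same catch in the right (y = -66 mm) cheek.
- saddles (a point): Where the middle of the spindle's axis belongs: midway between the cradle's two saddles (x -108, z 155 mm in the cradle's frame). Each saddle is a notch on top of a cheek near its front, open upwards, 15 mm wide (x) between two posts; its floor is 5 mm below this point, the posts' tops 18 mm above it. The reels hang between the cheeks.
- spindle: Steel rod, 10 mm in diameter, 176 mm long along its own y axis, carrying two fixed pale solder reels, 52 mm in diameter, 24 mm wide, and collars; bare for 50 mm between them. End collars of 17 mm diameter from y = 80 to 87 mm. 0.3 kg. It lies on its reels, axis 26 mm above the bench, and can roll. Origin: middle of the rod, the place to grip from above across the rod. Either end may go left.
- multimeter: Pocket multimeter, 130 x 68 x 43 mm, lying behind the mat. Leave alone. Origin: centre of its underside.
- screw_tin: Shallow round tin of screws, 54 mm across, 14 mm high, on the left of the mat. Leave alone. Origin: centre of its underside.
- phone_board: Bare phone main board, 70 x 50 x 9 mm, front left. Leave alone. Origin: centre of its underside.
- flush_cutter: Flush cutter, 116 mm long, 12 mm high, back left. Leave alone. Origin: centre of its underside.
- squeegee: Flat white plastic squeegee, 100 x 87 x 5 mm, front right. Leave alone. Origin: centre of its underside.
- tape_core: Empty white tape core, 38 mm across, 14 mm high, front right. Leave alone. Origin: centre of its underside.
- tweezers: Pointed tweezers, 126 mm long, 9 mm high, on the right front of the mat. Leave alone. Origin: centre of its underside.

How it is judged:
By the outcome, as a careful person would: the job done as asked, in the order asked, and still so for the second after the job is handed in, with the robot touching nothing.
It also fails if it takes over 72 s, if anything falls off the work surface, if the arm or the gripper's body presses on something with over 40 N, if the wrist force passes 120 N, or if a joint passes its speed limit or range.

### The arm

A 7-joint arm with a two-finger parallel gripper is mounted at the origin on a cart in front of the work surface, level with it; the furniture and walls round the work are solid. World frame = base frame: x ahead of the robot, y to its left, z up, the work surface at z = 0. Lengths are in m, angles in rad, forces in N, time in s.
With the tool pointing down it reaches from about 0.35 to 0.9 m from the base axis. Payload 8.1 kg.
Tool frame: the origin (TCP) lies midway between the tips of the shut fingers; the grasp point (between the pads) lies 19 mm behind it; z points along the fingers, y is the line along which they close (so a half turn about z gives the same grasp; the last joint's range is limited). The gripper opens to 92 mm and grips with 3 to 60 N. Pads are 19 mm wide; open, the fingers measure 130 mm over their backs; the gripper's body (75 mm by 190 mm) begins 47 mm behind the grasp point.
Start: joints at [1.204, 0.434, 0.025, 1.573, -0.012, 1.134, -0.075], TCP at [0.163, -0.603, 0.227] pointing down, gripper open.
Joint ranges: [-2.62, 2.62], [-0.44, 2.09], [-1.27, 1.32], [0.08, 2.57], [-1.32, 4.46], [0.12, 2], [-2.74, 2.74]. Speed limits (rad/s): [2.22, 2.22, 3.01, 3.01, 3.14, 3.14, 3.14].

### API

Orientations are given as a rotation vector (axis times angle).
In Python, from cell import arm gives the robot as it stands.
- The arm moves only by the tool carry_out, never from a script. Its arguments are lists of equal length, an entry for each row: "claw": the finger opening in cm, from 0 to 9.18; "delta_pos": the shift along the tool's x, y, z in cm, a list of three; "angular": the turn, a rotation vector about the tool's x, y, z in rad, a list of three. In form: {"claw": [claw, ...], "delta_pos": [[dx, dy, dz], ...], "angular": [[ax, ay, az], ...]}. A call has 1 to 20 rows; each row shifts and turns the commanded pose from where the row before left it, along the tool's axes as they then stand; what a row does not reach is not made up. A row lasts 1/10 s, in which the tool goes at most 50 mm and 8.59 degrees, less where a joint would pass 70% of its speed; a pose out of reach is approached as far as the arm can. A call with a gripper value outside its range is refused whole. The fingers move at their own pace and stop on an object; "force" is the grip in N (left out, the last holds). Time passes only in rows, so rows that do not move let the fingers close. It gives the time, the measured TCP pose, the force, the opening and the grip force at its end, in the units of the state.
- arm.observe(): the state, without advancing time (a new reading comes with each control period).
- arm.get_image(name): name is "side" or "top" or "wrist"; returns a dict with "frame" (480x640x3 uint8, red, green, blue), "mtx" (3x3 intrinsics, pixels), "T" (4x4, takes a point from camera to world coordinates). Camera axes: x right, y down, z forward; pixel columns grow to the right and rows downward; lengths in m; the calibration is good to about 2 mm. A picture is of the moment at which its call begins. There is no depth.
- arm.sign_off(): hands the job in; it is judged then, once.
Trained networks look in a picture, given as the dict that the camera call returned (one of the last four; its "shot" number tells which), for a name from the list of things; names that differ only in an ending like _2 or _b are one class to them, and where a whole thing is asked for, a point or a joint stands for the part that bears it (a point fixed in the world has none). Each returns a list of dicts, best first, with "conf" (0 to 1); they miss things now and then, are a little off and sometimes report something else, mostly with a low value. They report only what shows in the picture. A call takes as long as a camera call.
- arm.look_for(label, picture): "centre" ([column, row] as shares, 0 to 1, of the picture: columns of its width, rows of its height, amid what is visible of it).
- arm.trace(label, picture): "region" (480x640 bool, what is visible of it) and "centre" ([column, row] as shares, 0 to 1, of the picture: columns of its width, rows of its height, amid what is visible of it).
- arm.place_of(label, picture): "centre" ([column, row] as shares, 0 to 1, of the picture: columns of its width, rows of its height: a listed point, or the origin of a listed thing).
The state is a dict: "clock": time; "joints": joint angles; "dq": joint speeds; "joint_efforts": joint torques, N m; "position": TCP position; "ee_rot": TCP orientation; "force": force on the tool from outside, world axes, zero at the start; "ft_torque": the same for the moment, N m; "width": opening from 0.0 (shut) to 1.0 (fully open); "gripper_force": force on a finger pad.
Only numpy, scipy, OpenCV 4.12 (cv2) and the standard library are available. Lean on these libraries where they do the work, as an engineer would, in place of code of your own. Each camera call takes 0.05 s, during which the arm holds its last target. There are 200 camera calls.

## Working session

There is one attempt and no reset: what is moved stays moved. The work goes in short steps, Python scripts to look and compute and a tool call to move; the robot and the scene stay as the last step left them, time stands still between calls to the robot, and variables do not carry over. Pictures are saved under pics/ and viewed, at most 10 in all, crops included, and the job is handed in when it is done.

Besides the shell and the picture viewer there is one more tool, called after "Request:" as name(argument=value, ...) on one line, values as JSON. carry_out: Moves the arm, as the interface text tells. Its arguments: {"type":"object","properties":{"claw":{"type":"array","items":{"type":"number"}},"delta_pos":{"type":"array","items":{"type":"array","items":{"type":"number"}}},"angular":{"type":"array","items":{"type":"array","items":{"type":"number"}}},"force":{"type":"number"}},"required":["claw","delta_pos","angular"]}

```bash
ls; mkdir -p pics; cat > h.py <<'E'
import numpy as np, cv2
from scipy.spatial.transform import Rotation as R
from cell import arm
def px(c): return np.array([c[0]*640,c[1]*480])
def ray(p,uv):
    d=np.linalg.inv(p['mtx'])@np.array([uv[0],uv[1],1.]); T=np.array(p['T']); d=T[:3,:3]@d
    return T[:3,3],d/np.linalg.norm(d)
def atz(p,uv,z):
    o,d=ray(p,uv); return o+d*(z-o[2])/d[2]
def proj(p,X):
    T=np.linalg.inv(np.array(p['T'])); q=T[:3,:3]@np.asarray(X,float)+T[:3,3]; q=p['mtx']@q; return q[:2]/q[2]
def tri(obs):
    A=np.zeros((3,3));b=np.zeros(3)
    for p,uv in obs:
        o,d=ray(p,uv);M=np.eye(3)-np.outer(d,d);A+=M;b+=M@o
    return np.linalg.solve(A,b)
def save(p,n): cv2.imwrite('pics/'+n,p['frame'][:,:,::-1])
E
python3 - <<'E'
from h import *
s=arm.observe(); print(s)
P={n:arm.get_image(n) for n in('side','top')}
for n,p in P.items():
    save(p,n+'0.png'); print(n,np.round(p['T'],3).tolist(),p['mtx'].tolist())
for l in ['rack','rack_seat','top_slots','cradle','tube','claws','saddles','spindle']:
    for n,p in P.items():
        r=arm.place_of(l,p); print(l,n,[(px(k['centre']).round(1).tolist(),round(k['conf'],2)) for k in r[:2]])
E
```

```text
pics
{'clock': 0.0, 'joints': array([ 1.20439518,  0.43522481,  0.02496263,  1.57408596, -0.01159322,
        1.1340135 , -0.07510531]), 'dq': array([ 1.91590641e-03, -1.08550436e-03,  6.69927115e-04,  3.03218042e-05,
        1.27361680e-03, -8.16886999e-04,  1.27775117e-03]), 'joint_efforts': array([-5.19195055e-04, -6.67844582e+01,  9.85142179e-01, -3.14466512e+01,
       -6.04572985e-02,  4.30284650e-02,  1.69431360e-04]), 'position': array([ 0.16278455, -0.60289763,  0.22594804]), 'ee_rot': array([-3.11278307e+00, -4.12876238e-01,  5.52941420e-04]), 'force': array([ 0.35805006,  0.4679213 , -1.03327351]), 'ft_torque': array([-0.05158433,  0.00741798, -0.00765405]), 'gripper_force': 0.0, 'width': 0.9998647749325237}
side [[0.921, -0.229, 0.314, 0.183], [-0.389, -0.547, 0.741, -0.769], [0.002, -0.805, -0.593, 0.821], [0.0, 0.0, 0.0, 1.0]] [[473.2728267572453, 0.0, 315.19904928424205], [0.0, 473.2728267572453, 235.0210291363988], [0.0, 0.0, 1.0]]
top [[0.003, -0.993, 0.119, 0.36], [-1.0, -0.003, -0.003, 0.046], [0.003, -0.119, -0.993, 1.291], [0.0, 0.0, 0.0, 1.0]] [[476.4833903859003, 0.0, 315.2899611151613], [0.0, 476.4833903859003, 235.77236616440112], [0.0, 0.0, 1.0]]
rack side [([404.7, 413.7], 0.8)]
rack top [([465.1, 227.5], 0.85)]
rack_seat side [([419.8, 394.0], 0.61)]
rack_seat top [([467.8, 208.2], 0.95)]
top_slots side [([429.4, 344.7], 0.89)]
top_slots top [([482.7, 199.2], 0.77)]
cradle side [([333.5, 309.0], 0.79)]
cradle top [([339.1, 225.4], 0.83), ([467.6, 209.4], 0.3)]
tube side [([311.8, 261.4], 0.67)]
tube top [([343.9, 235.6], 0.85)]
claws side [([334.5, 267.8], 0.88), ([300.6, 398.2], 0.25)]
claws top []
saddles side [([287.9, 262.3], 0.89)]
saddles top [([337.3, 257.5], 0.88)]
spindle side [([255.2, 219.7], 0.62)]
spindle top [([196.4, 253.0], 0.95)]
```

View pics/side0.png

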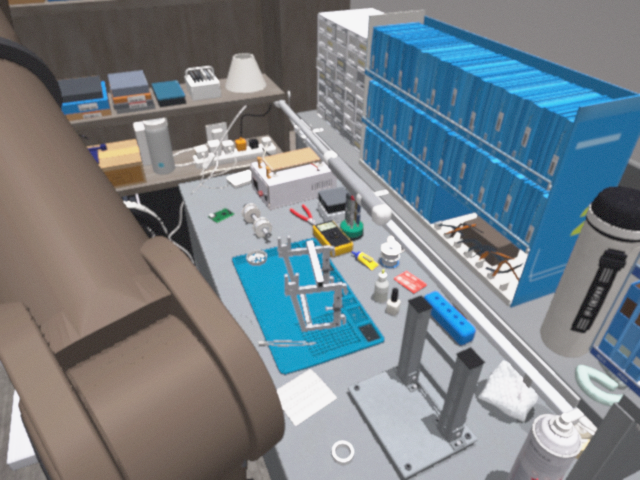

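View pics/top0.png

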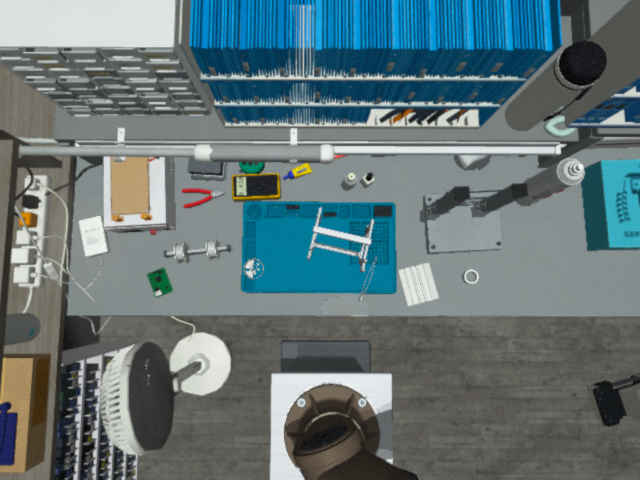

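```bash
python3 - <<'E'
from h import *
P={n:arm.get_image(n) for n in('side','top')}
obs={'rack':((404.7,413.7),(465.1,227.5)),'rack_seat':((419.8,394),(467.8,208.2)),'top_slots':((429.4,344.7),(482.7,199.2)),'cradle':((333.5,309),(339.1,225.4)),'tube':((311.8,261.4),(343.9,235.6)),'saddles':((287.9,262.3),(337.3,257.5)),'spindle':((255.2,219.7),(196.4,253))}
for k,(a,b) in obs.items():
    X=tri([(P['side'],a),(P['top'],b)]); print(k,X.round(4),(proj(P['side'],X)-a).round(1),(proj(P['top'],X)-b).round(1))
for l in ['rack','cradle','spindle']:
  for n in P:
    r=arm.trace(l,P[n])
    if r:
      m=r[0]['region'].astype(np.uint8); print(l,n,r[0]['conf'],m.sum(),cv2.minAreaRect(cv2.findNonZero(m)))
E
```

```text
rack [ 0.5373 -0.3601  0.026 ] [-1.2  0.2] [ 0.3 -0.8]
rack_seat [ 0.5769 -0.3549  0.0605] [ 2.7 -0.5] [-0.8  1.8]
top_slots [ 0.577  -0.3489  0.1909] [ 1.6 -0.3] [-0.5  1.1]
cradle [ 0.5472 -0.0238 -0.0157] [-0.6  0.1] [ 0.1 -0.5]
tube [ 0.494  -0.0249  0.1547] [ 1.3 -0.2] [-0.3  1.2]
saddles [ 0.4423 -0.0093  0.1564] [ 0.8 -0.1] [-0.2  0.7]
spindle [0.4665 0.3575 0.0299] [-0.8  0.1] [ 0.2 -0.8]
rack side 0.85 11969 ((421.1482849121094, 383.8393859863281), (155.89727783203125, 131.0877685546875), 57.65255355834961)
rack top 0.7 4977 ((477.13232421875, 217.38153076171875), (64.56710815429688, 102.95235443115234), 86.8201675415039)
cradle side 0.86 2760 ((313.93359375, 281.54913330078125), (97.83815002441406, 61.638282775878906), 80.07376098632812)
cradle top 0.55 986 ((340.5239562988281, 239.223388671875), (58.78082275390625, 50.98246383666992), 12.308016777038574)
spindle side 0.73 572 ((256.70025634765625, 221.0185546875), (39.14198684692383, 18.025917053222656), 55.491477966308594)
spindle top 0.93 555 ((196.5745849609375, 249.99441528320312), (17.176759719848633, 65.4162826538086), 85.71085357666016)
```

The side view shows the cradle on the mat (about 315,282), the rack at lower right (about 420,384) and the spindle at back left (256,220). The top view agrees: the tube runs (317,226) to (372,239), so the cradle is yawed about -0.2. The rack is yawed slightly positive, and the spindle is at (196,252). I'll check the wrist camera next.

```bash
cat >> h.py <<'E'
def pose():
    s=arm.observe(); return np.array(s['position']),R.from_rotvec(s['ee_rot']),s
def plan(target,rot=None,n=None,vmax=0.045,amax=0.14):
    """rows from the present measured pose to the target, straight line"""
    p,r,s=pose(); rot=r if rot is None else rot
    w=(r.inv()*rot).as_rotvec(); d=np.asarray(target)-p
    n=n or int(max(np.ceil(np.linalg.norm(d)/vmax),np.ceil(np.linalg.norm(w)/amax),1))
    rows=[]
    for i in range(n):
        ri=r*R.from_rotvec(w*i/n); rows.append((ri.inv().apply(d/n)*100).round(2).tolist())
    print('n',n,'rot row',(w/n).round(4).tolist(),'rows',rows if np.linalg.norm(w)>.01 else rows[0])
def down(yaw,tiltx=0,tilty=0):
    """tool pointing down, tool x at yaw in world"""
    return R.from_euler('z',yaw)*R.from_rotvec([np.pi,0,0])*R.from_euler('xy',[tiltx,tilty])
E
python3 - <<'E'
from h import *
p,r,s=pose(); w=arm.get_image('wrist'); T=np.array(w['T'])
Tt=np.eye(4);Tt[:3,:3]=r.as_matrix();Tt[:3,3]=p
print((np.linalg.inv(Tt)@T).round(3).tolist(), w['mtx'].round(1).tolist())
for yaw in (0,1.571,-1.571): print(down(yaw).as_matrix().round(2).tolist())
plan([0.37,-0.33,0.36],down(0.0))
plan([0.40,-0.36,0.36],down(1.571))
plan([0.40,-0.36,0.36],down(-1.571))
E
```

```text
[[-0.001, -0.96, -0.278, 0.077], [1.0, -0.001, -0.0, -0.001], [-0.0, -0.278, 0.96, -0.158], [0.0, 0.0, 0.0, 1.0]] [[409.5, 0.0, 316.9], [0.0, 409.5, 244.5], [0.0, 0.0, 1.0]]
[[1.0, 0.0, 0.0], [0.0, -1.0, -0.0], [0.0, 0.0, -1.0]]
[[-0.0, 1.0, 0.0], [1.0, 0.0, 0.0], [-0.0, 0.0, -1.0]]
[[-0.0, -1.0, -0.0], [-1.0, 0.0, 0.0], [0.0, 0.0, -1.0]]
n 9 rot row [0.0, -0.0, 0.0293] rows [[3.01, -2.33, -1.48], [2.94, -2.42, -1.48], [2.87, -2.51, -1.48], [2.8, -2.59, -1.48], [2.72, -2.67, -1.48], [2.64, -2.75, -1.48], [2.56, -2.82, -1.48], [2.47, -2.9, -1.48], [2.39, -2.97, -1.48]]
n 10 rot row [0.0, 0.0, -0.1307] rows [[2.92, -1.73, -1.33], [3.12, -1.34, -1.33], [3.27, -0.92, -1.33], [3.36, -0.48, -1.33], [3.4, -0.04, -1.33], [3.37, 0.4, -1.33], [3.29, 0.84, -1.33], [3.16, 1.26, -1.33], [2.96, 1.66, -1.33], [2.72, 2.03, -1.33]]
n 14 rot row [0.0, -0.0, 0.1311] rows [[2.09, -1.24, -0.95], [1.91, -1.5, -0.95], [1.7, -1.74, -0.95], [1.45, -1.94, -0.95], [1.19, -2.12, -0.95], [0.9, -2.25, -0.95], [0.6, -2.35, -0.95], [0.29, -2.41, -0.95], [-0.03, -2.43, -0.95], [-0.35, -2.4, -0.95], [-0.66, -2.34, -0.95], [-0.96, -2.23, -0.95], [-1.24, -2.09, -0.95], [-1.5, -1.91, -0.95]]
```

```bash
python3 - <<'E'
from h import *
for t in(.6,-.6): print(down(1.571,t).as_matrix()[:,2].round(2))
t=-.6 if down(1.571,-.6).as_matrix()[0,2]>0 else .6
plan([0.34,-0.40,0.33],down(1.571,t))
E
```

```text
[-0.56 -0.   -0.83]
[ 0.56  0.   -0.83]
n 11 rot row [-0.0465, 0.0356, -0.115] rows [[2.04, -1.37, -0.94], [2.21, -1.08, -0.92], [2.35, -0.77, -0.88], [2.45, -0.46, -0.82], [2.51, -0.13, -0.75], [2.53, 0.19, -0.66], [2.52, 0.51, -0.55], [2.46, 0.82, -0.43], [2.36, 1.11, -0.3], [2.22, 1.39, -0.16], [2.05, 1.64, -0.02]]
```

Request:
carry_out(claw=[9, 9, 9, 9, 9, 9, 9, 9, 9, 9, 9, 9, 9], delta_pos=[[2.04, -1.37, -0.94], [2.21, -1.08, -0.92], [2.35, -0.77, -0.88], [2.45, -0.46, -0.82], [2.51, -0.13, -0.75], [2.53, 0.19, -0.66], [2.52, 0.51, -0.55], [2.46, 0.82, -0.43], [2.36, 1.11, -0.3], [2.22, 1.39, -0.16], [2.05, 1.64, -0.02], [0, 0, 0], [0, 0, 0]], angular=[[-0.0465, 0.0356, -0.115], [-0.0465, 0.0356, -0.115], [-0.0465, 0.0356, -0.115], [-0.0465, 0.0356, -0.115], [-0.0465, 0.0356, -0.115], [-0.0465, 0.0356, -0.115], [-0.0465, 0.0356, -0.115], [-0.0465, 0.0356, -0.115], [-0.0465, 0.0356, -0.115], [-0.0465, 0.0356, -0.115], [-0.0465, 0.0356, -0.115], [0, 0, 0], [0, 0, 0]])

```text
clock: 2.65
position: [0.3395, -0.4008, 0.3297]
ee_rot: [1.884, 1.876, 0.58]
force: [-0.9, 0.2, -0.5]
width: 0.984
gripper_force: 0.0
```

```bash
python3 - <<'E'
from h import *
p,r,s=pose(); print(p.round(4),r.as_matrix().round(3).tolist(),s['joints'].round(2),s['clock'])
w=arm.get_image('wrist'); save(w,'w1.png'); np.savez('w1.npz',**{k:np.array(w[k]) for k in('mtx','T','frame')})
for l in ['rack','rack_seat','top_slots']:
    k=arm.place_of(l,w); print(l,[(px(a['centre']).round(1).tolist(),round(a['conf'],2)) for a in k[:2]])
E
```

```text
[ 0.3395 -0.4008  0.3297] [[0.004, 0.826, 0.564], [1.0, -0.004, -0.002], [0.001, 0.564, -0.826]] [ 1.48  0.09 -0.38  1.95 -0.64  0.92  1.45] 2.65
rack [([309.4, 149.0], 0.82)]
rack_seat [([352.4, 151.4], 0.55)]
top_slots [([445.8, 155.1], 0.81)]
```

View pics/w1.png

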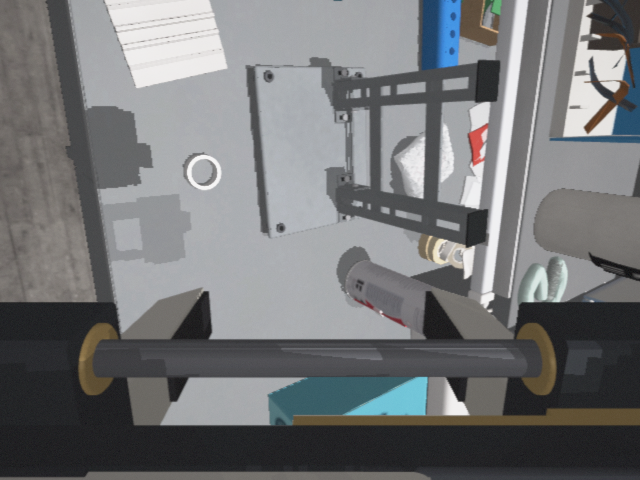

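The wrist view shows both uprights: the left one spans (340,90) to (495,80) and the right one (345,195) to (485,230), with slots visible on both. I'll enlarge this for sub-pixel slot edges.

```bash
python3 - <<'E'
from h import *
f=np.load('w1.npz')['frame'][:,:,::-1]
c=f[55:250,325:505]; c=cv2.convertScaleAbs(c,alpha=1.6,beta=10)
cv2.imwrite('pics/w1c.png',cv2.resize(c,None,fx=3,fy=3,interpolation=cv2.INTER_CUBIC))
E
```

```text
(no output)
```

View pics/w1c.png

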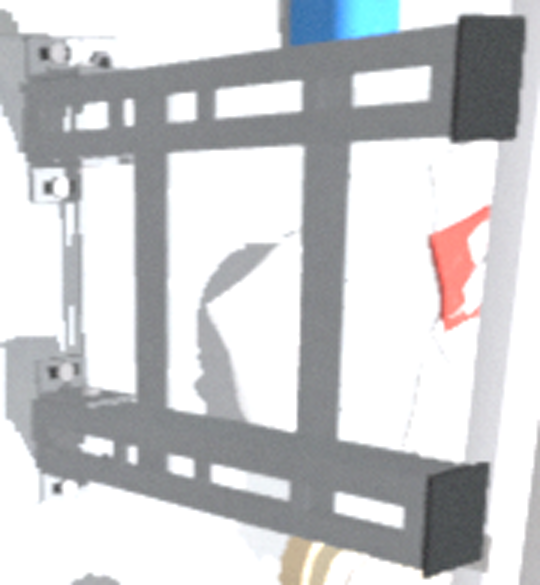

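```bash
python3 - <<'E'
from h import *
f=np.load('w1.npz')['frame'][:,:,::-1]
K=8
c=cv2.cvtColor(np.ascontiguousarray(f[55:250,325:505]),cv2.COLOR_BGR2GRAY)
g=cv2.resize(c,None,fx=K,fy=K,interpolation=cv2.INTER_CUBIC)
for y in (85,): print(c[28,60:150:2])
m=(g>105).astype(np.uint8)
n,l,s,cc=cv2.connectedComponentsWithStats(m,connectivity=4)
for i in range(1,n):
    if 15*K*K<s[i,4]<800*K*K:
        q=cv2.findContours((l==i).astype(np.uint8),0,2)[0][0]
        a=cv2.approxPolyDP(q,8,True)[:,0]
        print(s[i,4]//K//K,((a+.5)/K-.5+[325,55]).round(1).tolist())
# front top edges: gradient front->cap, at rows
for row in (65,75,85,95,215,225,235,):
    print(row,f[row,460:490].mean(1).astype(int).tolist())
E
```

```text
[ 80  78  79  77  77  77  77  86  85  91  91 116 121 140 157 158 162 162
 165 166 133  78  78  82  81  79  78  80  84 153 169 165 164 164 165 164
 167 165 163 164 165 149  83  74  77]
93 [[324.6, 67.7], [324.6, 79.2], [327.1, 82.3], [325.9, 83.3], [329.8, 84.4], [329.9, 82.1], [332.2, 80.8], [331.9, 69.3]]
308 [[468.3, 76.9], [443.3, 78.8], [441.9, 80.2], [441.9, 89.3], [443.2, 90.3], [466.6, 88.3], [467.8, 87.1]]
312 [[425.7, 82.2], [420.7, 81.3], [397.9, 83.8], [396.2, 85.1], [396.1, 93.6], [424.7, 91.7]]
98 [[389.6, 85.2], [380.2, 87.1], [380.4, 95.1], [389.9, 94.4]]
34 [[367.2, 87.3], [365.6, 89.1], [365.9, 96.1], [368.3, 96.7], [369.4, 89.8]]
94 [[360.6, 88.9], [352.7, 89.3], [349.6, 93.1], [349.8, 97.4], [360.2, 97.2]]
19 [[347.4, 90.2], [345.6, 94.1], [346.6, 98.4], [348.3, 97.1]]
29 [[347.1, 173.9], [344.7, 176.2], [344.7, 180.7], [349.3, 181.9], [348.4, 174.4]]
63 [[350.6, 202.9], [352.2, 205.2], [361.8, 206.7], [362.6, 205.4], [361.8, 201.3], [354.7, 199.6]]
21 [[367.4, 203.2], [366.8, 207.9], [369.6, 209.4], [370.4, 203.9]]
60 [[380.4, 206.4], [381.1, 211.8], [389.3, 213.3
[... 408 characters left out ...]
 74, 57, 37, 40, 47, 41, 44, 44, 43, 47, 42, 47, 46, 44, 45]
85 [167, 163, 164, 164, 164, 165, 160, 142, 105, 81, 79, 78, 78, 79, 76, 65, 42, 30, 43, 45, 44, 45, 46, 46, 44, 44, 46, 45, 45, 43]
95 [74, 78, 76, 77, 77, 77, 77, 75, 78, 78, 74, 77, 78, 75, 71, 52, 35, 41, 47, 42, 44, 46, 45, 45, 46, 45, 45, 43, 46, 46]
215 [79, 79, 78, 78, 79, 77, 73, 50, 32, 41, 43, 43, 41, 43, 46, 46, 46, 45, 47, 46, 47, 43, 43, 45, 46, 46, 46, 73, 114, 147]
225 [86, 77, 78, 79, 78, 77, 62, 39, 36, 43, 45, 43, 46, 43, 44, 46, 45, 47, 45, 45, 45, 43, 45, 44, 42, 43, 70, 114, 150, 183]
235 [79, 77, 79, 80, 77, 66, 42, 33, 42, 43, 45, 43, 44, 47, 44, 45, 43, 45, 48, 45, 44, 44, 44, 48, 48, 51, 83, 102, 117, 190]
```

```bash
cat > fit.py <<'E'
from h import *
from scipy.optimize import least_squares
W=np.load('w1.npz'); w={'mtx':W['mtx'],'T':W['T']}
h=4.75
C=[]
for y0,pts in ((66,[(468.5,76.8),(467.3,88.2),(441.9,79.0),(441.9,90.5),(396.2,84.0),(396.1,93.7),(389.6,85.1),(389.9,94.4)]),
               (-66,[(458.7,223.3),(459.4,231.1),(435.9,218.0),(436.8,225.9),(394.8,208.8),(395.4,215.7),(388.7,207.4),(389.3,213.4)])):
    for (z,back),(a,b) in zip(((211,0),(170,1),(122,1),(115,0)),zip(pts[::2],pts[1::2])):
        for s,uv in((1,a),(-1,b)):
            bk= back
            yy=y0+s*h - (0.3 if (y0>0 and s>0) else 0)+(0.75 if (y0<0 and s<0) else 0)
            C.append(((3*bk,yy,z),uv,(1,1)))
C.append(((0,66,223),(475.7,83),(1,0)));C.append(((0,-66,223),(466.2,226),(1,0)))
def res(q,full=False):
    Rm=R.from_euler('zyx',[q[3],q[4],q[5]]).as_matrix()
    o=[]
    for X,uv,m in C:
        P=Rm@(np.array(X)/1000)+q[:3]; o.append((proj(w,P)-uv)*m)
    return np.array(o) if full else np.array(o).ravel()
for lock in (1,0):
    f=(lambda q:res(np.r_[q[:4],0,0])) if lock else res
    s=least_squares(f,np.r_[.577,-.35,.01,.04,0,0][:4 if lock else 6],loss='soft_l1')
    J=s.jac;cov=np.linalg.inv(J.T@J)
    print(s.x.round(4),np.sqrt(2*s.cost/len(s.fun)),(np.sqrt(np.diag(cov))*1).round(4))
q=np.r_[s.x[:6]]
print(res(np.r_[s.x] ,True).round(1).tolist())
E
python3 fit.py; python3 - <<'E'
from h import *
W=np.load('w1.npz'); w={'mtx':W['mtx'],'T':W['T']}
for n,uv,z in(('seat',(352.4,151.4),.06),('rack',(309.4,149),.015),('top',(445.8,155.1),.2)): print(n,atz(w,uv,z).round(4))
E
```

```text
[ 0.5783 -0.3553  0.0096  0.0548] 1.559097537679767 [0.0015 0.0003 0.0013 0.0073]
[ 0.5784 -0.3548  0.0099  0.0587 -0.0031  0.0038] 1.5562034866365826 [0.0019 0.0011 0.0016 0.0106 0.0118 0.0071]
[[-0.3, -0.4], [0.2, -0.4], [-8.8, 1.4], [-9.2, 0.3], [0.5, 0.3], [0.5, 0.0], [0.2, -0.2], [-0.1, -0.2], [0.6, 0.4], [-0.7, 1.3], [-7.6, -2.4], [-8.8, -2.2], [0.7, -0.7], [0.0, -0.1], [0.6, 0.2], [-0.1, 1.6], [4.4, -0.0], [3.4, 0.0]]
seat [ 0.5783 -0.3563  0.06  ]
rack [ 0.5447 -0.3542  0.015 ]
top [ 0.5791 -0.353   0.2   ]
```

```bash
sed -i 's/^def res/C=[c for c in C[:-2] if c[0][2]!=170]\ndef res/' fit.py; python3 fit.py
```

```text
[ 0.579  -0.3553  0.0087  0.0546] 0.4711271717866931 [0.0015 0.0003 0.0014 0.0073]
[ 0.578  -0.3548  0.0083  0.0587  0.0089  0.0035] 0.4312580719284022 [0.0019 0.0011 0.0015 0.0104 0.0116 0.0068]
[[-0.2, -0.1], [0.3, -0.1], [0.2, 0.5], [0.2, 0.2], [-0.1, -0.1], [-0.4, -0.1], [0.6, -0.2], [-0.6, 0.6], [0.4, -1.0], [-0.3, -0.5], [0.3, -0.2], [-0.4, 1.2]]
```

```bash
python3 - <<'E'
from h import *
plan([0.49,-0.04,0.33],down(1.571-.2))
E
```

```text
n 9 rot row [0.0664, -0.0066, 0.0212] rows [[4.01, 1.37, 0.94], [4.05, 1.34, 0.82], [4.08, 1.31, 0.7], [4.11, 1.26, 0.59], [4.14, 1.21, 0.48], [4.17, 1.15, 0.38], [4.19, 1.08, 0.27], [4.22, 1.01, 0.18], [4.24, 0.93, 0.08]]
```

Request:
carry_out(claw=[9, 9, 9, 9, 9, 9, 9, 9, 9, 9, 9], delta_pos=[[4.01, 1.37, 0.94], [4.05, 1.34, 0.82], [4.08, 1.31, 0.7], [4.11, 1.26, 0.59], [4.14, 1.21, 0.48], [4.17, 1.15, 0.38], [4.19, 1.08, 0.27], [4.22, 1.01, 0.18], [4.24, 0.93, 0.08], [0, 0, 0], [0, 0, 0]], angular=[[0.0664, -0.0066, 0.0212], [0.0664, -0.0066, 0.0212], [0.0664, -0.0066, 0.0212], [0.0664, -0.0066, 0.0212], [0.0664, -0.0066, 0.0212], [0.0664, -0.0066, 0.0212], [0.0664, -0.0066, 0.0212], [0.0664, -0.0066, 0.0212], [0.0664, -0.0066, 0.0212], [0, 0, 0], [0, 0, 0]])

```text
clock: 3.95
position: [0.4875, -0.0428, 0.3301]
ee_rot: [2.419, 1.998, 0.013]
force: [-0.6, -0.6, -0.3]
width: 0.981
gripper_force: 0.0
```

```bash
python3 - <<'E'
from h import *
p,r,s=pose(); print(p.round(4),r.as_matrix().round(3).tolist(),s['joints'].round(2),s['clock'])
w=arm.get_image('wrist'); save(w,'w2.png'); np.savez('w2.npz',**{k:np.array(w[k]) for k in('mtx','T','frame')})
for l,z in [('cradle',.0033),('tube',.1453),('saddles',.1583),('claws',.1243)]:
    k=arm.place_of(l,w); print(l,[(px(a['centre']).round(1).tolist(),round(a['conf'],2),atz(w,px(a['centre']),z).round(4)) for a in k[:2]])
E
```

```text
[ 0.4875 -0.0428  0.3301] [[0.189, 0.982, 0.009], [0.982, -0.189, 0.002], [0.003, 0.008, -1.0]] [ 0.72  0.24 -0.9   1.68  0.2   1.3  -0.41] 3.95
cradle []
tube [([320.1, 191.1], 0.91, array([ 0.4972, -0.0201,  0.1453]))]
saddles []
claws []
```

View pics/w2.png

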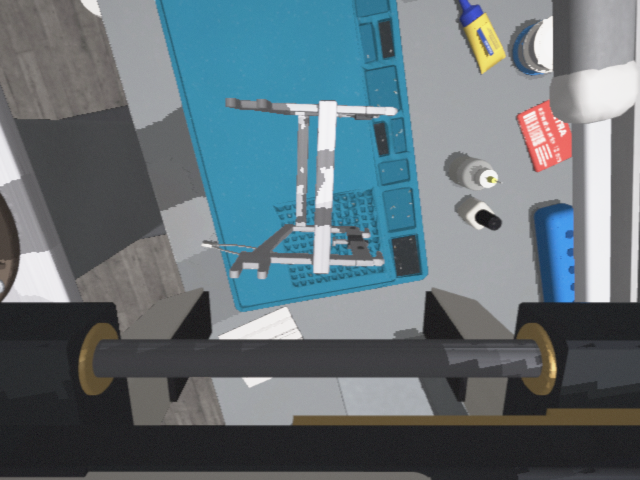

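```bash
python3 - <<'E'
from h import *
W=np.load('w2.npz'); w={'mtx':W['mtx'],'T':W['T']}; f=W['frame'].astype(int)
L=[];Rr=[];V=[]
for v in range(122,250,4):
    d=f[v,300:345,0]-0.0; m=d>75; c=324-300
    if not m[c]: c=c-2
    a=c
    while a>0 and m[a-1]:a-=1
    b=c
    while b<44 and m[b+1]:b+=1
    if 12<b-a<24: L.append(a+300-.5);Rr.append(b+300+.5);V.append(v)
print(len(V),np.round(np.array(Rr)-L,0).tolist())
L,Rr,V=map(np.array,(L,Rr,V))
cf=np.polyfit(V,(L+Rr)/2,1); print(cf)
zt=.1543
A=atz(w,(np.polyval(cf,104),104),zt);B=atz(w,(np.polyval(cf,270),270),zt)
print(A,B,np.linalg.norm(A-B),'mid',(A+B)/2,'yaw',np.arctan2(-(A-B)[0],(A-B)[1]))
for v in(95,97,99,101,103,105,107,266,268,270,272,274,276): print(v,f[v,[int(np.polyval(cf,v))-3,int(np.polyval(cf,v))+3],0])
th=-0.16
def cr(x,y,z,o,th): c,s=np.cos(th),np.sin(th); return np.array([o[0]+c*x-s*y,o[1]+s*x+c*y,z+.0033])
E
```

```text
29 [20.0, 20.0, 20.0, 20.0, 20.0, 19.0, 20.0, 19.0, 18.0, 19.0, 19.0, 19.0, 19.0, 19.0, 19.0, 19.0, 19.0, 19.0, 18.0, 18.0, 19.0, 19.0, 18.0, 18.0, 18.0, 18.0, 18.0, 23.0, 18.0]
[-3.84938128e-02  3.31354582e+02]
[0.51548168 0.04651502 0.1543    ] [ 0.48515881 -0.08606252  0.1543    ] 0.13600103015582057 mid [ 0.50032025 -0.01977375  0.1543    ] yaw -0.22485049824566505
95 [62 60]
97 [58 58]
99 [63 64]
101 [198 211]
103 [244 242]
105 [244 243]
107 [244 243]
266 [230 227]
268 [230 226]
270 [228 226]
272 [220 221]
274 [53 77]
276 [60 57]
```

The wrist view shows the tube running from (327,101) to (320,273), clear between the cheeks. It lies at yaw -0.225 with its middle at (0.500, -0.020).

```bash
python3 - <<'E'
from h import *
plan([0.4998,-0.0198,0.20],down(1.571-.225),n=5)
print(down(1.346).as_matrix().round(3))
E
```

```text
n 5 rot row [0.002, -0.0002, 0.0056] rows [[0.57, 0.14, 2.62], [0.57, 0.14, 2.62], [0.57, 0.14, 2.62], [0.57, 0.14, 2.62], [0.57, 0.15, 2.62]]
[[ 0.223  0.975  0.   ]
 [ 0.975 -0.223 -0.   ]
 [ 0.     0.    -1.   ]]
```

Request:
carry_out(claw=[6, 6, 6, 6, 6, 6, 6, 6, 6, 6], delta_pos=[[0.57, 0.14, 2.62], [0.57, 0.14, 2.62], [0.57, 0.14, 2.62], [0.57, 0.14, 2.62], [0.57, 0.15, 2.62], [0, 0, 2.0], [0, 0, 2.0], [0, 0, 1.0], [0, 0, 0], [0, 0, 0]], angular=[[0.002, 0, 0.0056], [0.002, 0, 0.0056], [0.002, 0, 0.0056], [0.002, 0, 0.0056], [0.002, 0, 0.0056], [0, 0, 0], [0, 0, 0], [0, 0, 0], [0, 0, 0], [0, 0, 0]], force=40)

```text
clock: 5.2
position: [0.5005, -0.0179, 0.1506]
ee_rot: [-2.453, -1.96, -0.003]
force: [1.2, 0.9, 0.0]
width: 0.66
gripper_force: 0.0
```

```bash
python3 - <<'E'
from h import *
p,r,s=pose(); print(p.round(4),r.as_matrix().round(3).tolist(),s['width'],s['force'])
w=arm.get_image('wrist')
for l,z in [('tube',.1453)]:
    k=arm.place_of(l,w); print(l,[(px(a['centre']).round(1).tolist(),round(a['conf'],2),atz(w,px(a['centre']),z).round(4)) for a in k[:2]])
plan([.4998,-.0198,.127],down(1.346))
E
```

```text
[ 0.5005 -0.0179  0.1506] [[0.221, 0.975, 0.001], [0.975, -0.221, 0.002], [0.002, 0.0, -1.0]] 0.6599218602821342 [1.20663791 0.9141478  0.01294012]
tube [([316.6, 312.9], 0.62, array([ 0.5007, -0.0202,  0.1453]))]
n 1 rot row [0.001, -0.0025, 0.0028] rows [-0.24, -0.05, 2.39]
```

Request:
carry_out(claw=[6, 6, 6, 3, 1, 1, 1, 1], delta_pos=[[-0.12, 0, 1.2], [-0.1, 0, 1.2], [0, 0, 0], [0, 0, 0], [0, 0, 0], [0, 0, 0], [0, 0, 0], [0, 0, 0]], angular=[[0, 0, 0], [0, 0, 0], [0, 0, 0], [0, 0, 0], [0, 0, 0], [0, 0, 0], [0, 0, 0], [0, 0, 0]], force=40)

```text
clock: 6.1
position: [0.4998, -0.0196, 0.126]
ee_rot: [-2.452, -1.961, -0.002]
force: [0.9, -0.5, 0.1]
width: 0.265
gripper_force: 0.0
```

Request:
carry_out(claw=[1, 1, 1, 1, 1], delta_pos=[[0, 0, 0], [0, 0, 0], [0, 0, 0], [0, 0, 0], [0, 0, 0]], angular=[[0, 0, 0], [0, 0, 0], [0, 0, 0], [0, 0, 0], [0, 0, 0]], force=40)

```text
clock: 6.6
position: [0.4996, -0.0196, 0.1258]
ee_rot: [-2.452, -1.961, -0.002]
force: [-0.9, 0.7, 0.7]
width: 0.15
gripper_force: 40.0
```

Request:
carry_out(claw=[1, 1, 1, 1, 1, 1, 1, 1], delta_pos=[[0, 0, -0.5], [0, 0, -1.5], [0, 0, -3], [0, 0, -3], [0, 0, -3], [0, 0, -1], [0, 0, 0], [0, 0, 0]], angular=[[0, 0, 0], [0, 0, 0], [0, 0, 0], [0, 0, 0], [0, 0, 0], [0, 0, 0], [0, 0, 0], [0, 0, 0]], force=40)

```text
clock: 7.4
position: [0.499, -0.0202, 0.2445]
ee_rot: [-2.451, -1.96, 0.0]
force: [0.1, -0.6, -4.1]
width: 0.149
gripper_force: 40.0
```

```bash
python3 - <<'E'
from h import *
p,r,s=pose(); print(p.round(4),r.as_matrix().round(3).tolist(),s['width'],s['gripper_force'],s['force'],s['ft_torque'])
w=arm.get_image('wrist'); save(w,'w3.png'); np.savez('w3.npz',**{k:np.array(w[k]) for k in('mtx','T','frame')})
E
```

```text
[ 0.499  -0.0202  0.2445] [[0.22, 0.976, -0.002], [0.976, -0.22, 0.002], [0.002, -0.002, -1.0]] 0.14943545366673933 39.9924373626709 [ 0.13602453 -0.60952474 -4.06097533] [-0.04501399 -0.1222996  -0.04366519]
```

View pics/w3.png

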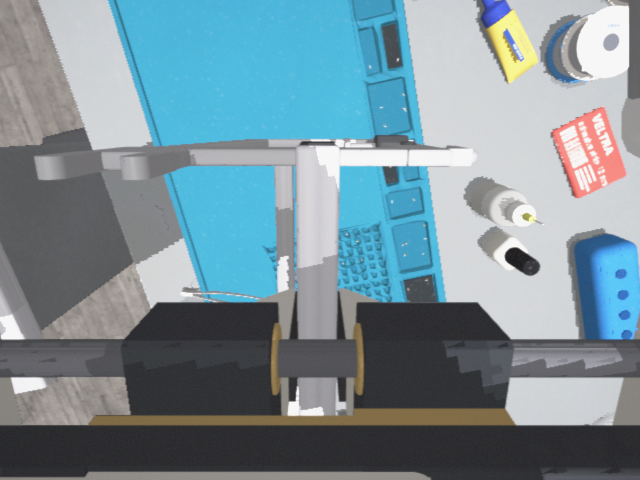

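The cradle is held and hanging level. The wrist view shows the left cheek running from the saddle posts (40,165) to the upper claw tip (472,157). I'll measure the grip offset along the tube and the pitch.

```bash
python3 - <<'E'
from h import *
W=np.load('w3.npz'); w={'mtx':W['mtx'],'T':W['T']}; f=W['frame'].astype(int)
p,r,s=pose()
def cw(x,y,z,e=0,pit=0,dx=0):  # cradle mm -> world, gripped at tube centre; tool x=cradle y, tool y=cradle x
    a=np.array([y-e, x+48+dx, 19*-1-(z-142)])/1000
    a=np.array([a[0],0,0])+R.from_euler('x',pit).apply([0,a[1],a[2]+.019])-[0,0,.019]
    return p+r.apply(a)
for e in(-2,0,2):
    print(e,[(n,proj(w,cw(*X,e)).round(1).tolist()) for n,X in(('in',(4,63,129)),('out',(4,69,129)),('tip',(12.5,66,125)),('neckback in',(-10,63,133)),('nb out',(-10,69,133)),('nb outbot',(-10,69,0)),('post',(-108-7.5,69,173)),('posti',(-108-7.5,63,173)),('tubeend',(-48,69,151)))])
c=f.sum(2)//3
for u in (380,430,445,455,462): print(u,c[138:180,u].tolist())
for v in (155,158,161): print(v,c[v,460:482].tolist(), c[v+8,120:150].tolist(), c[v+8,30:50].tolist())
print(c[130:160,318].tolist())
E
```

```text
-2 [('in', [456.2, 158.0]), ('out', [457.7, 141.1]), ('tip', [476.2, 149.0]), ('neckback in', [420.6, 158.9]), ('nb out', [421.8, 141.6]), ('nb outbot', [372.2, 134.1]), ('post', [51.5, 147.9]), ('posti', [55.6, 171.4]), ('tubeend', [313.6, 143.9])]
0 [('in', [455.7, 163.6]), ('out', [457.2, 146.8]), ('tip', [475.6, 154.5]), ('neckback in', [420.2, 164.6]), ('nb out', [421.4, 147.4]), ('nb outbot', [372.1, 137.2]), ('post', [52.9, 155.8]), ('posti', [57.0, 179.1]), ('tubeend', [313.6, 150.5])]
2 [('in', [455.2, 169.1]), ('out', [456.7, 152.4]), ('tip', [475.0, 159.9]), ('neckback in', [419.8, 170.3]), ('nb out', [421.0, 153.2]), ('nb outbot', [372.0, 140.3]), ('post', [54.3, 163.6]), ('posti', [58.3, 186.6]), ('tubeend', [313.6, 157.1])]
380 [100, 100, 100, 99, 100, 101, 102, 104, 107, 117, 129, 174, 232, 244, 246, 246, 246, 247, 247, 247, 247, 247, 247, 247, 247, 247, 245, 235, 186, 165, 164, 165, 167, 169, 169, 166, 165, 163, 164, 162, 163, 163]
430 [217, 215, 216, 217, 217, 217, 216, 203, 141, 122, 126, 160, 231, 243, 246, 246, 246, 246, 246, 246, 246, 246, 246, 246, 246, 246, 244
[... 1256 characters left out ...]
182, 186, 183, 180, 176, 174, 170, 168, 164, 159, 158, 157, 149, 146, 143, 138, 131, 124, 118] [89, 87, 90, 92, 93, 115, 148, 164, 167, 169, 173, 171, 173, 172, 175, 178, 176, 174, 175, 175]
161 [247, 247, 247, 247, 247, 247, 247, 247, 247, 247, 246, 244, 238, 235, 228, 215, 211, 213, 215, 214, 215, 214] [152, 153, 157, 166, 170, 171, 171, 174, 176, 177, 179, 182, 184, 184, 181, 179, 173, 172, 167, 167, 164, 159, 154, 152, 148, 144, 139, 134, 129, 122] [90, 90, 89, 88, 90, 97, 136, 159, 166, 171, 170, 173, 171, 173, 173, 177, 179, 181, 177, 175]
[165, 165, 164, 165, 165, 163, 164, 164, 175, 221, 243, 157, 65, 92, 105, 155, 230, 243, 246, 247, 247, 247, 247, 247, 247, 247, 246, 246, 246, 245]
```

```bash
python3 - <<'E'
from h import *
plan([0.476,-0.3603,0.215],down(1.6256),n=12)
E
```

```text
n 12 rot row [-0.0003, -0.0002, -0.023] rows [[-2.81, 0.44, 0.24], [-2.82, 0.37, 0.24], [-2.82, 0.31, 0.24], [-2.83, 0.24, 0.24], [-2.84, 0.18, 0.24], [-2.84, 0.11, 0.24], [-2.84, 0.05, 0.24], [-2.84, -0.02, 0.24], [-2.84, -0.08, 0.24], [-2.84, -0.15, 0.24], [-2.83, -0.21, 0.24], [-2.83, -0.28, 0.24]]
```

Request:
carry_out(claw=[1, 1, 1, 1, 1, 1, 1, 1, 1, 1, 1, 1, 1, 1], delta_pos=[[-2.81, 0.44, 0.24], [-2.82, 0.37, 0.24], [-2.82, 0.31, 0.24], [-2.83, 0.24, 0.24], [-2.84, 0.18, 0.24], [-2.84, 0.11, 0.24], [-2.84, 0.05, 0.24], [-2.84, -0.02, 0.24], [-2.84, -0.08, 0.24], [-2.84, -0.15, 0.24], [-2.83, -0.21, 0.24], [-2.83, -0.28, 0.24], [0, 0, 0], [0, 0, 0]], angular=[[0, 0, -0.023], [0, 0, -0.023], [0, 0, -0.023], [0, 0, -0.023], [0, 0, -0.023], [0, 0, -0.023], [0, 0, -0.023], [0, 0, -0.023], [0, 0, -0.023], [0, 0, -0.023], [0, 0, -0.023], [0, 0, -0.023], [0, 0, 0], [0, 0, 0]])

```text
clock: 8.85
position: [0.476, -0.36, 0.2141]
ee_rot: [-2.158, -2.276, -0.003]
force: [-0.1, 1.1, -4.1]
width: 0.146
gripper_force: 40.0
```

```bash
python3 - <<'E'
from h import *
p,r,s=pose(); print(p.round(4),r.as_matrix().round(3).tolist(),s['force'].round(1),s['ft_torque'].round(2),s['clock'])
w=arm.get_image('wrist'); np.savez('w4.npz',**{k:np.array(w[k]) for k in('mtx','T','frame')})
c=w['frame'][60:260,340:540,::-1]
cv2.imwrite('pics/w4c.png',np.hstack([cv2.resize(w['frame'][60:360,160:620,::-1],None,fx=1.7,fy=1.7,interpolation=cv2.INTER_CUBIC)]))
F=np.array([.579,-.3553,.0087]);rr=R.from_euler('z',.0546)
for X in((0,61.25,170),(0,70.75,170),(0,61.25,211),(0,70.75,211),(0,51,223),(0,81,223)):print(X,proj(w,F+rr.apply(np.array(X)/1000)).round(1))
E
```

```text
[ 0.476  -0.36    0.2141] [[-0.053, 0.999, -0.003], [0.999, 0.053, 0.005], [0.005, -0.002, -1.0]] [-0.1  1.1 -4.1] [ 0.13 -0.11  0.05] 8.85
(0, 61.25, 170) [536.  160.8]
(0, 70.75, 170) [539.  139.7]
(0, 61.25, 211) [593.  169.4]
(0, 70.75, 211) [597.8 142.9]
(0, 51, 223) [609.9 202.6]
(0, 81, 223) [627.7 112. ]
```

View pics/w4c.png

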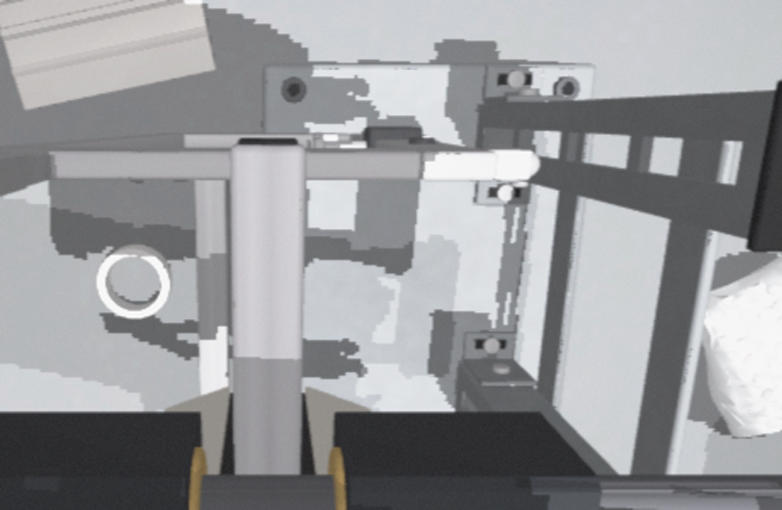

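The close view confirms the fit. The predicted top-left slot corners match the observed slot, and the claw points straight at it. I'll move to insertion height and then go in gently.

```bash
python3 - <<'E'
from h import *
F=np.array([.579,-.3553,0]);rr=R.from_euler('z',.0546)
plan(F+rr.apply([-.048-.017,.0006,.206]),down(1.571+.0546),n=4)
E
```

```text
n 4 rot row [-0.0004, -0.0012, 0.0] rows [-0.03, 0.94, 0.22]
```

Request:
carry_out(claw=[1, 1, 1, 1, 1, 1], delta_pos=[[-0.01, 0.2, 0.44], [-0.03, 1.0, 0.44], [-0.03, 1.3, 0], [-0.03, 1.26, 0], [0, 0, 0], [0, 0, 0]], angular=[[-0.0004, -0.0012, 0], [-0.0004, -0.0012, 0], [-0.0004, -0.0012, 0], [-0.0004, -0.0012, 0], [0, 0, 0], [0, 0, 0]])

```text
clock: 9.5
position: [0.5154, -0.3584, 0.2074]
ee_rot: [2.157, 2.281, -0.0]
force: [-1.3, 0.3, -4.4]
width: 0.15
gripper_force: 40.0
```

```bash
cat > st.py <<'E'
from h import *
F=np.array([.579,-.3553,.0087]);rr=R.from_euler('z',.0546)
p,r,s=pose(); a=rr.inv().apply(p-F)*1000
print('back edge x',(a[0]+48).round(2),'lat',(a[1]-.6).round(2),'above home',(p[2]*1000-180.2).round(2),'rot',(down(1.6254).inv()*r).as_rotvec().round(4),'F',rr.inv().apply(s['force']).round(1),'M',s['ft_torque'].round(2),s['clock'])
E
python3 st.py; python3 - <<'E'
from h import *
w=arm.get_image('wrist'); np.savez('w5.npz',**{k:np.array(w[k]) for k in('mtx','T','frame')})
cv2.imwrite('pics/w5c.png',cv2.resize(w['frame'][100:260,340:600,::-1],None,fx=3,fy=3,interpolation=cv2.INTER_CUBIC))
E
```

```text
back edge x -15.67 lat -0.2 above home 27.17 rot [-0.0016 -0.0021 -0.0012] F [-1.2  0.3 -4.4] M [-0.01 -0.11 -0.04] 9.5
```

View pics/w5c.png

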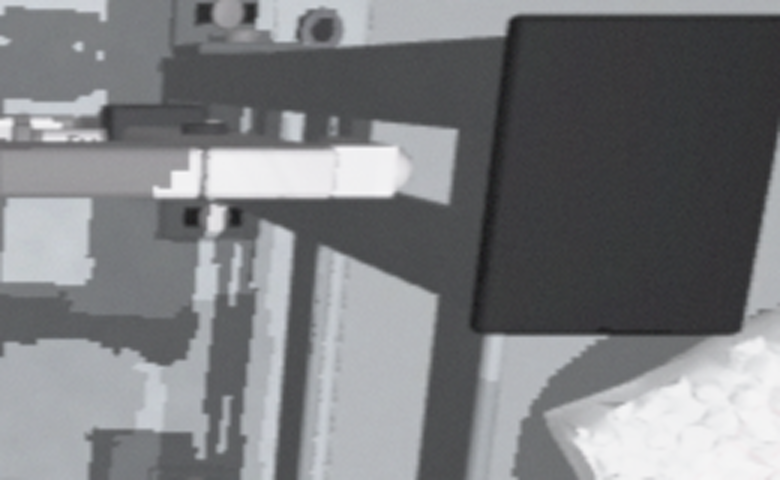

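Request:
carry_out(claw=[1, 1, 1, 1, 1, 1, 1], delta_pos=[[0.04, 0.1, 0.05], [0, 0.2, 0.05], [0, 0.2, 0], [0, 0.2, 0], [0, 0.2, 0], [0, 0, 0], [0, 0, 0]], angular=[[0.0016, 0.002, 0.0012], [0, 0, 0], [0, 0, 0], [0, 0, 0], [0, 0, 0], [0, 0, 0], [0, 0, 0]])

```text
clock: 10.25
position: [0.5236, -0.358, 0.2064]
ee_rot: [2.161, 2.28, -0.001]
force: [0.5, -0.9, -4.7]
width: 0.15
gripper_force: 40.0
```

```bash
python3 st.py
```

```text
back edge x -7.5 lat -0.3 above home 26.16 rot [ 0.0002 -0.0003  0.0011] F [ 0.4 -0.9 -4.7] M [-0.04 -0.18  0.  ] 10.25
```

Request:
carry_out(claw=[1, 1, 1, 1, 1], delta_pos=[[0.03, 0.15, 0], [0, 0.15, 0], [0, 0.15, 0], [0, 0, 0], [0, 0, 0]], angular=[[0, 0, 0], [0, 0, 0], [0, 0, 0], [0, 0, 0], [0, 0, 0]])

```text
clock: 10.75
position: [0.528, -0.3575, 0.2063]
ee_rot: [2.161, 2.28, -0.001]
force: [0.2, 0.2, -3.7]
width: 0.151
gripper_force: 40.0
```

```bash
python3 st.py
```

```text
back edge x -3.0 lat -0.02 above home 26.15 rot [ 0.0003 -0.0003  0.0012] F [ 0.2  0.2 -3.7] M [-0.03 -0.12  0.01] 10.75
```

Request:
carry_out(claw=[1, 1, 1, 1, 1], delta_pos=[[0.01, 0.1, 0], [0, 0.1, 0], [0, 0.1, 0], [0, 0, 0], [0, 0, 0]], angular=[[0, 0, 0], [0, 0, 0], [0, 0, 0], [0, 0, 0], [0, 0, 0]])

```text
clock: 11.25
position: [0.5297, -0.3575, 0.2062]
ee_rot: [-2.161, -2.278, 0.004]
force: [-5.3, 0.0, -1.1]
width: 0.148
gripper_force: 40.0
```

```bash
python3 st.py
```

```text
back edge x -1.34 lat -0.15 above home 25.99 rot [ 0.0029 -0.0004  0.0017] F [-5.3  0.3 -1.1] M [0.06 1.19 0.08] 11.25
```

Contact: the back edges rest on the uprights, with -5 N and little yaw moment. Now straight down in steps.

Request:
carry_out(claw=[1, 1, 1, 1, 1, 1], delta_pos=[[0, 0, 0.15], [0, 0, 0.2], [0, 0, 0.2], [0, 0, 0.2], [0, 0, 0], [0, 0, 0]], angular=[[0, 0, 0], [0, 0, 0], [0, 0, 0], [0, 0, 0], [0, 0, 0], [0, 0, 0]])

```text
clock: 11.85
position: [0.5297, -0.3577, 0.1985]
ee_rot: [-2.161, -2.278, 0.004]
force: [-5.2, -0.7, -2.4]
width: 0.148
gripper_force: 40.0
```

```bash
python3 st.py
```

```text
back edge x -1.35 lat -0.32 above home 18.27 rot [ 0.0028 -0.0005  0.0017] F [-5.2 -0.4 -2.4] M [-0.22  1.22  0.09] 11.85
```

Request:
carry_out(claw=[1, 1, 1, 1, 1, 1, 1], delta_pos=[[0.01, 0, 0.1], [0, 0, 0.1], [0, 0, 0.1], [0, 0, 0.1], [0, 0, 0.1], [0, 0, 0], [0, 0, 0]], angular=[[0, 0, 0], [0, 0, 0], [0, 0, 0], [0, 0, 0], [0, 0, 0], [0, 0, 0], [0, 0, 0]])

```text
clock: 12.55
position: [0.5296, -0.3577, 0.194]
ee_rot: [-2.161, -2.278, 0.004]
force: [-6.9, -1.0, 1.3]
width: 0.15
gripper_force: 40.0
```

```bash
python3 st.py
```

```text
back edge x -1.44 lat -0.33 above home 13.78 rot [ 0.0028 -0.0009  0.0019] F [-6.9 -0.7  1.3] M [-0.13  1.55  0.13] 12.55
```

Request:
carry_out(claw=[1, 1, 1, 1, 1, 1], delta_pos=[[0, 0, 0.1], [0, 0, 0.1], [0, 0, 0.1], [0, 0, 0.1], [0, 0, 0], [0, 0, 0]], angular=[[0, 0, 0], [0, 0, 0], [0, 0, 0], [0, 0, 0], [0, 0, 0], [0, 0, 0]])

```text
clock: 13.15
position: [0.5295, -0.358, 0.1907]
ee_rot: [-2.162, -2.278, 0.005]
force: [-10.1, -0.4, 7.3]
width: 0.147
gripper_force: 40.0
```

```bash
python3 st.py
```

```text
back edge x -1.53 lat -0.61 above home 10.52 rot [ 0.0027 -0.0017  0.0023] F [-10.1   0.1   7.3] M [-0.07  2.    0.16] 13.15
```

Request:
carry_out(claw=[1, 1, 1, 1, 1], delta_pos=[[0, 0, 0.1], [0, 0, 0.1], [0, 0, 0.1], [0, 0, 0], [0, 0, 0]], angular=[[0, 0, 0], [0, 0, 0], [0, 0, 0], [0, 0, 0], [0, 0, 0]])

```text
clock: 13.65
position: [0.5296, -0.3576, 0.1866]
ee_rot: [-2.161, -2.278, 0.004]
force: [-6.0, -0.2, -1.0]
width: 0.151
gripper_force: 40.0
```

```bash
python3 st.py
```

```text
back edge x -1.47 lat -0.18 above home 6.42 rot [ 0.003  -0.0005  0.0018] F [-6.   0.2 -1. ] M [-0.1   1.39  0.11] 13.65
```

Request:
carry_out(claw=[1, 1, 1, 1, 1, 1], delta_pos=[[0, 0, 0.1], [0, 0, 0.1], [0, 0, 0.1], [0, 0, 0.1], [0, 0, 0], [0, 0, 0]], angular=[[0, 0, 0], [0, 0, 0], [0, 0, 0], [0, 0, 0], [0, 0, 0], [0, 0, 0]])

```text
clock: 14.25
position: [0.5296, -0.3575, 0.1822]
ee_rot: [-2.161, -2.278, 0.004]
force: [-4.6, 0.2, -4.1]
width: 0.15
gripper_force: 40.0
```

```bash
python3 st.py
```

```text
back edge x -1.48 lat -0.12 above home 1.99 rot [ 0.0031 -0.0001  0.0017] F [-4.6  0.4 -4.1] M [-0.09  1.14  0.1 ] 14.25
```

Request:
carry_out(claw=[1, 1, 1, 1, 1], delta_pos=[[0, 0, 0.1], [0, 0, 0.1], [0, 0, 0.1], [0, 0, 0], [0, 0, 0]], angular=[[0, 0, 0], [0, 0, 0], [0, 0, 0], [0, 0, 0], [0, 0, 0]])

```text
clock: 14.75
position: [0.5294, -0.3577, 0.1802]
ee_rot: [-2.161, -2.278, 0.004]
force: [-9.1, -0.0, 4.0]
width: 0.147
gripper_force: 40.0
```

```bash
python3 st.py
```

```text
back edge x -1.63 lat -0.3 above home -0.04 rot [ 0.0031 -0.0009  0.0021] F [-9.1  0.5  4. ] M [0.09 1.75 0.12] 14.75
```

Request:
carry_out(claw=[1, 1, 1, 1], delta_pos=[[0, 0, 0.05], [0, 0, 0.05], [0, 0, 0], [0, 0, 0]], angular=[[0, 0, 0], [0, 0, 0], [0, 0, 0], [0, 0, 0]])

```text
clock: 15.15
position: [0.5295, -0.3577, 0.1801]
ee_rot: [-2.162, -2.278, 0.005]
force: [-11.3, 0.9, 11.3]
width: 0.147
gripper_force: 40.0
```

```bash
python3 st.py; python3 - <<'E'
from h import *
for n in('side','top'):
    w=arm.get_image(n)
    for l in('claws','saddles','tube','catch_left','catch_right'):
        print(n,l,[(px(a['centre']).round(1).tolist(),round(a['conf'],2)) for a in arm.place_of(l,w)[:2]])
E
```

```text
back edge x -1.61 lat -0.33 above home -0.09 rot [ 0.0029 -0.0015  0.0022] F [-11.2   1.5  11.3] M [0.3  2.38 0.13] 15.15
side claws []
side saddles [([378.2, 359.4], 0.67), ([256.4, 219.3], 0.3)]
side tube [([413.5, 353.1], 0.86)]Traceback (most recent call last):
  File "<stdin>", line 5, in <module>
ValueError: it knows: claws, cradle, flush_cutter, multimeter, phone_board, rack, rack_seat, saddles, screw_tin, spindle, squeegee, tape_core, top_slots, tube, tweezers
```

Request:
carry_out(claw=[1, 1, 1, 1, 1, 1, 1, 1], delta_pos=[[0, -0.1, -0.1], [0, 0, -0.1], [0, 0, -0.1], [0, 0, -0.1], [0, 0, -0.1], [0, 0, 0], [0, 0, 0], [0, 0, 0]], angular=[[0, 0, 0], [0, 0, 0], [0, 0, 0], [0, 0, 0], [0, 0, 0], [0, 0, 0], [0, 0, 0], [0, 0, 0]])

```text
clock: 16.15
position: [0.5297, -0.3571, 0.183]
ee_rot: [-2.16, -2.279, 0.001]
force: [1.1, -1.5, -18.4]
width: 0.147
gripper_force: 40.0
```

```bash
python3 st.py
```

```text
back edge x -1.33 lat 0.31 above home 2.8 rot [0.0011 0.0005 0.0011] F [  1.   -1.6 -18.4] M [-0.45  0.08  0.11] 16.15
```

Request:
carry_out(claw=[1, 1, 1, 1, 1, 1, 1], delta_pos=[[0, 0, 0.1], [0, 0, 0.1], [0, 0, 0.1], [0, 0, 0.1], [0, 0, 0.1], [0, 0, 0], [0, 0, 0]], angular=[[0, 0, 0], [0, 0, 0], [0, 0, 0], [0, 0, 0], [0, 0, 0], [0, 0, 0], [0, 0, 0]])

```text
clock: 16.85
position: [0.5295, -0.3575, 0.1805]
ee_rot: [2.161, 2.279, -0.003]
force: [-10.0, -0.1, 0.3]
width: 0.149
gripper_force: 40.0
```

```bash
python3 st.py
```

```text
back edge x -1.54 lat -0.12 above home 0.35 rot [ 0.0006 -0.0017  0.0018] F [-10.    0.4   0.3] M [0.12 1.79 0.1 ] 16.85
```

Request:
carry_out(claw=[1, 1, 1, 1], delta_pos=[[0, -0.05, 0.1], [0, -0.05, 0], [0, 0, 0], [0, 0, 0]], angular=[[0, 0, 0], [0, 0, 0], [0, 0, 0], [0, 0, 0]])

```text
clock: 17.25
position: [0.5295, -0.3576, 0.1802]
ee_rot: [2.16, 2.278, -0.001]
force: [-6.7, 1.5, 2.1]
width: 0.149
gripper_force: 40.0
```

```bash
python3 st.py
```

```text
back edge x -1.57 lat -0.15 above home -0.05 rot [-0.0014 -0.0022  0.0016] F [-6.6  1.8  2.1] M [0.11 1.38 0.1 ] 17.25
```

Request:
carry_out(claw=[1, 1.2, 3, 5, 5, 5, 5, 5, 5, 5, 5, 5, 5], delta_pos=[[0, -0.1, -0.05], [0, 0, 0], [0, 0, 0], [0, 0, 0], [0, 0, 0], [0, 0, 0], [0, 0, -1], [0, 0, -3], [0, 0, -4], [0, 0, -4], [0, 0, -4], [0, 0, 0], [0, 0, 0]], angular=[[0, 0, 0], [0, 0, 0], [0, 0, 0], [0, 0, 0], [0, 0, 0], [0, 0, 0], [0, 0, 0], [0, 0, 0], [0, 0, 0], [0, 0, 0], [0, 0, 0], [0, 0, 0], [0, 0, 0]])

```text
clock: 18.55
position: [0.5286, -0.3571, 0.34]
ee_rot: [2.159, 2.278, 0.0]
force: [-0.0, 0.8, -1.3]
width: 0.548
gripper_force: 0.0
```

```bash
python3 st.py; python3 - <<'E'
from h import *
w=arm.get_image('wrist'); save(w,'w6.png'); np.savez('w6.npz',**{k:np.array(w[k]) for k in('mtx','T','frame')})
Z=.0577
for l,z in (('tube',Z+.142),('saddles',Z+.155-.002),('claws',Z+.121)):
    print(l,[(px(a['centre']).round(1).tolist(),round(a['conf'],2),atz(w,px(a['centre']),z).round(4)) for a in arm.place_of(l,w)[:2]])
P={n:arm.get_image(n) for n in('side','top')}
r={}
for n,p in P.items():
  for l in('tube','saddles','spindle'):
    a=arm.place_of(l,p); print(n,l,[(px(k['centre']).round(1).tolist(),round(k['conf'],2)) for k in a[:2]])
    if a: r.setdefault(l,[]).append((p,px(a[0]['centre'])))
for l in r:
    if len(r[l])==2: print(l,tri(r[l]).round(4))
t=arm.trace('spindle',P['top'])[0]; m=t['region'].astype(np.uint8); q=cv2.fitLine(cv2.findNonZero(m),cv2.DIST_L2,0,.01,.01).ravel(); print(q)
a=atz(P['top'],q[2:]-30*q[:2],.026);b=atz(P['top'],q[2:]+30*q[:2],.026);print(a,b,(a+b)/2,np.arctan2((b-a)[1],(b-a)[0]))
E
```

```text
back edge x -2.41 lat 0.32 above home 159.82 rot [-0.0021 -0.0018  0.001 ] F [ 0.   0.8 -1.3] M [-0.   -0.16 -0.03] 18.55
tube [([312.3, 231.2], 0.55, array([ 0.5267, -0.3577,  0.1997]))]
saddles []
claws [([195.4, 77.1], 0.67, array([ 0.4364, -0.2522,  0.1787]))]
side tube [([407.1, 353.4], 0.69)]
side saddles [([379.4, 361.8], 0.81)]
side spindle [([257.8, 217.1], 0.58), ([338.8, 452.5], 0.34)]
top tube [([466.8, 211.7], 0.73), ([488.9, 220.4], 0.69)]
top saddles [([498.5, 243.7], 0.94)]
top spindle [([197.6, 251.6], 0.94)]
tube [ 0.554  -0.3235  0.1509]
saddles [ 0.4673 -0.3689  0.2223]
spindle [0.4711 0.3511 0.0416]
[ 9.9380630e-01 -1.1112631e-01  1.9739600e+02  2.4985825e+02]
[0.46383869 0.43553004 0.026     ] [0.48212976 0.27739935 0.026     ] [0.47298423 0.35646469 0.026     ] -1.4556375160050377
```

View pics/w6.png

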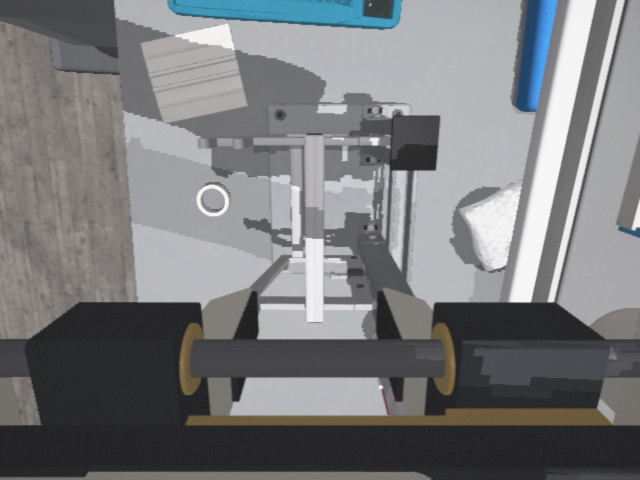

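The cradle hangs on its own: the tube runs (314,135) to (315,322), and the left cheek meets the upright at (390,143). The saddle posts show near (205,143) and (238,143).

```bash
python3 - <<'E'
from h import *
W=np.load('w6.npz'); w={'mtx':W['mtx'],'T':W['T']}; f=W['frame']
F=np.array([.579,-.3553,.0]);rr=R.from_euler('z',.0546)
for v in (140,142,144,146): print(v,f[v,190:256].mean(1).astype(int).tolist())
for u in (195,200,210,216,231,238,245): print(u,(rr.inv().apply(atz(w,(u,143),.2287)-F)*1000).round(1))
print('tube',[ (rr.inv().apply(atz(w,uv,.2077)-F)*1000).round(1) for uv in((314,135),(315,322))])
cv2.imwrite('pics/w6c.png',cv2.resize(f[95:355,185:330,::-1],None,fx=4,fy=2.3,interpolation=cv2.INTER_CUBIC))
E
```

```text
140 [184, 183, 186, 185, 183, 184, 183, 162, 143, 146, 149, 153, 157, 156, 148, 141, 135, 124, 113, 101, 98, 98, 97, 97, 97, 96, 108, 137, 155, 157, 155, 157, 158, 159, 159, 159, 158, 159, 157, 158, 159, 156, 144, 138, 143, 149, 154, 159, 155, 150, 142, 135, 124, 108, 99, 99, 97, 97, 98, 98, 100, 99, 103, 138, 158, 161]
142 [183, 183, 184, 185, 183, 184, 183, 161, 142, 143, 146, 151, 158, 156, 149, 142, 134, 126, 116, 104, 99, 95, 96, 97, 96, 95, 108, 134, 153, 155, 155, 154, 155, 155, 155, 155, 155, 157, 156, 156, 156, 154, 140, 137, 144, 146, 153, 158, 154, 148, 143, 135, 126, 111, 98, 99, 96, 96, 96, 98, 99, 98, 104, 139, 157, 160]
144 [185, 186, 184, 184, 184, 184, 184, 168, 145, 142, 146, 153, 158, 158, 149, 144, 138, 128, 118, 102, 98, 94, 96, 99, 94, 98, 103, 133, 148, 151, 151, 152, 153, 152, 152, 152, 154, 153, 153, 153, 153, 153, 143, 138, 142, 147, 154, 158, 155, 149, 141, 134, 127, 112, 99, 96, 95, 97, 95, 96, 100, 99, 101, 130, 147, 151]
146 [184, 186, 188, 187, 185, 186, 183, 171, 151, 133, 141, 150, 155, 158, 152, 145, 136, 131, 118, 105, 96, 95, 98, 96, 97, 96, 99, 114, 125, 125, 126, 124, 127, 125, 127, 126, 127, 126, 127, 127, 125, 127, 125, 132, 141, 148, 154, 157, 155, 150, 143, 140, 128, 115, 104, 97, 98, 98, 98, 103, 108, 113, 111, 103, 94, 91]
195 [-126.7   66.3  228.7]
200 [-123.5   66.3  228.7]
210 [-117.1   66.3  228.7]
216 [-113.3   66.3  228.7]
231 [-103.7   66.3  228.7]
238 [-99.3  66.3 228.7]
245 [-94.8  66.3 228.7]
tube [array([-50.8,  70.6, 207.7]), array([-50.6, -70.7, 207.7])]
```

View pics/w6c.png

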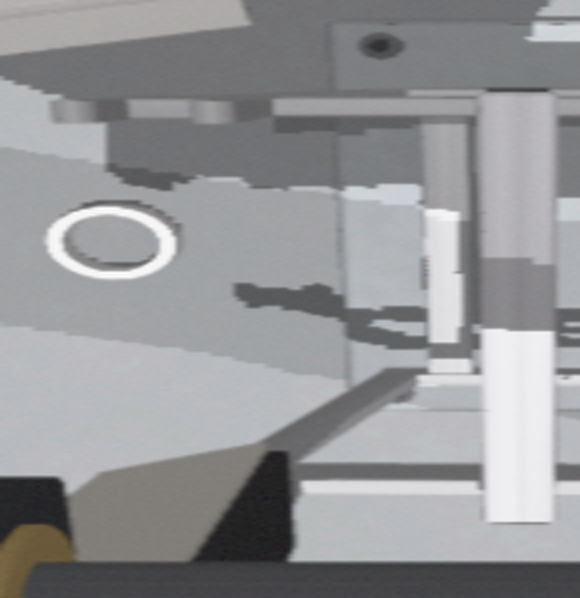

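The enlarged view shows rounded post tops at crop x≈70 and x≈210, with the notch flat between them. That puts the saddle centre at rack x≈-111. Next: the spindle, and the clearance to the boxed supply beside it.

```bash
python3 - <<'E'
from h import *
p=arm.get_image('top'); f=p['frame'].astype(int)
for v in (160,180,200,215,225,228,231): print(v,[tuple(x) for x in f[v,160:184:2]])
for uv in((174,225),(174,200),(174,170)): print(uv,atz(p,uv,0).round(3),atz(p,uv,.1).round(3))
s=pose()[2]; print(s['joints'].round(2))
plan([.47,.33,.30],down(1.686),n=18)
E
```

```text
160 [(np.int64(224), np.int64(226), np.int64(228)), (np.int64(224), np.int64(226), np.int64(227)), (np.int64(189), np.int64(191), np.int64(192)), (np.int64(102), np.int64(107), np.int64(107)), (np.int64(98), np.int64(99), np.int64(99)), (np.int64(123), np.int64(124), np.int64(124)), (np.int64(104), np.int64(107), np.int64(107)), (np.int64(138), np.int64(145), np.int64(145)), (np.int64(140), np.int64(148), np.int64(149)), (np.int64(137), np.int64(147), np.int64(150)), (np.int64(138), np.int64(148), np.int64(148)), (np.int64(136), np.int64(145), np.int64(147))]
180 [(np.int64(227), np.int64(230), np.int64(232)), (np.int64(227), np.int64(231), np.int64(232)), (np.int64(209), np.int64(213), np.int64(214)), (np.int64(102), np.int64(107), np.int64(106)), (np.int64(104), np.int64(105), np.int64(107)), (np.int64(105), np.int64(103), np.int64(106)), (np.int64(102), np.int64(105), np.int64(106)), (np.int64(112), np.int64(116), np.int64(117)), (np.int64(139), np.int64(148), np.int64(150)), (np.int64(138), np.int64(149), np.int64(149)), (np.int64(141), np.int64(148), np.int64(149)), (np.int64(14
[... 2762 characters left out ...]
), (np.int64(140), np.int64(150), np.int64(148)), (np.int64(138), np.int64(148), np.int64(148))]
(174, 225) [0.543 0.429 0.   ] [0.529 0.399 0.1  ]
(174, 200) [0.613 0.432 0.   ] [0.593 0.402 0.1  ]
(174, 170) [0.697 0.435 0.   ] [0.671 0.405 0.1  ]
[ 1.    0.51 -0.82  1.31  0.37  1.47  0.27]
n 18 rot row [-0.0, 0.0, -0.0034] rows [[3.83, -0.12, 0.21], [3.83, -0.1, 0.21], [3.83, -0.09, 0.21], [3.83, -0.08, 0.21], [3.83, -0.07, 0.21], [3.83, -0.05, 0.21], [3.83, -0.04, 0.21], [3.83, -0.03, 0.21], [3.83, -0.01, 0.21], [3.83, 0.0, 0.21], [3.83, 0.01, 0.21], [3.83, 0.03, 0.21], [3.83, 0.04, 0.21], [3.83, 0.05, 0.21], [3.83, 0.07, 0.21], [3.83, 0.08, 0.21], [3.83, 0.09, 0.21], [3.83, 0.11, 0.21]]
```

Request:
carry_out(claw=[6, 6, 6, 6, 6, 6, 6, 6, 6, 6, 6, 6, 6, 6, 6, 6, 6, 6, 6, 6], delta_pos=[[2, -0.12, 0], [3.9, -0.1, 0], [3.9, -0.09, 0.1], [3.9, -0.08, 0.3], [3.9, -0.07, 0.3], [3.9, -0.05, 0.3], [3.9, -0.04, 0.3], [3.9, -0.03, 0.3], [3.9, -0.01, 0.3], [3.9, 0, 0.3], [3.9, 0.01, 0.3], [3.9, 0.03, 0.3], [3.9, 0.04, 0.3], [3.9, 0.05, 0.3], [3.9, 0.07, 0.3], [3.9, 0.08, 0.3], [3.9, 0.09, 0.3], [3.6, 0.11, 0.1], [0.9, 0, 0], [0, 0, 0]], angular=[[0, 0, -0.0034], [0, 0, -0.0034], [0, 0, -0.0034], [0, 0, -0.0034], [0, 0, -0.0034], [0, 0, -0.0034], [0, 0, -0.0034], [0, 0, -0.0034], [0, 0, -0.0034], [0, 0, -0.0034], [0, 0, -0.0034], [0, 0, -0.0034], [0, 0, -0.0034], [0, 0, -0.0034], [0, 0, -0.0034], [0, 0, -0.0034], [0, 0, -0.0034], [0, 0, -0.0034], [0, 0, 0], [0, 0, 0]])

```text
clock: 21.25
position: [0.4686, 0.331, 0.2941]
ee_rot: [-2.086, -2.348, 0.0]
force: [-1.1, -0.0, 1.2]
width: 0.656
gripper_force: 0.0
```

```bash
python3 - <<'E'
from h import *
p,r,s=pose(); print(p.round(4),r.as_matrix().round(3).tolist(),s['joints'].round(2),s['clock'])
w=arm.get_image('wrist'); np.savez('w7.npz',**{k:np.array(w[k]) for k in('mtx','T','frame')})
print('place',[(px(a['centre']).round(1).tolist(),round(a['conf'],2),atz(w,px(a['centre']),.026).round(4)) for a in arm.place_of('spindle',w)[:2]])
t=arm.trace('spindle',w)
if t:
    m=t[0]['region'].astype(np.uint8); q=cv2.fitLine(cv2.findNonZero(m),cv2.DIST_L2,0,.01,.01).ravel(); rc=cv2.minAreaRect(cv2.findNonZero(m)); print(t[0]['conf'],m.sum(),q,rc)
    ys,xs=np.nonzero(m)
    for v in range(ys.min(),ys.max()+1,6):
        c=xs[ys==v]; print(v,c.min(),c.max(),len(c),end='; ')
E
```

```text
[0.4686 0.331  0.2941] [[-0.118, 0.993, -0.001], [0.993, 0.118, 0.0], [0.0, -0.001, -1.0]] [-0.05  0.47 -0.97  1.54  0.39  1.34 -0.94] 21.25
place [([325.6, 174.6], 0.87, array([0.4756, 0.3595, 0.026 ]))]
0.59 3861 [ 1.8313533e-02 -9.9983227e-01  3.2327039e+02  1.7242450e+02] ((323.54840087890625, 169.98170471191406), (49.01016616821289, 174.1793212890625), 1.1017061471939087)
83 319 330 12; 89 317 333 17; 95 320 329 10; 101 320 329 10; 107 320 330 11; 113 320 330 11; 119 301 332 32; 125 303 345 43; 131 303 345 43; 137 303 345 43; 143 301 347 47; 149 317 330 14; 155 318 328 11; 161 318 328 11; 167 319 327 9; 173 319 327 9; 179 319 326 8; 185 319 327 9; 191 318 327 10; 197 315 328 14; 203 299 346 48; 209 303 344 42; 215 303 342 40; 221 300 343 44; 227 300 345 46; 233 317 327 11; 239 318 327 10; 245 318 326 9; 251 314 329 16; 257 319 324 6;
```

```bash
python3 - <<'E'
from h import *
W=np.load('w7.npz'); w={'mtx':W['mtx'],'T':W['T']}
A=atz(w,(324.7,104),.026);B=atz(w,(322.2,242),.026);M=atz(w,(323.05,173.5),.026)
d=A-B; yaw=np.arctan2(d[1],d[0]); print(A,B,M,yaw)
for v in(89,146,149,197,201,251): print(v,np.round(np.linalg.norm(atz(w,(323,v),.026)-M)*1000,1))
u=d/np.linalg.norm(d); T=M-u*.006; print(T)
plan([T[0],T[1],.06],down(yaw),n=8)
E
```

```text
[0.46620517 0.42789064 0.026     ] [0.48074195 0.28720978 0.026     ] [0.472787   0.36026897 0.026     ] 1.6737624955422652
89 81.8
146 27.6
149 24.7
197 24.4
201 28.7
251 83.7
[0.47340371 0.35430074 0.026     ]
n 8 rot row [0.0, 0.0002, 0.0012] rows [0.33, 0.08, 2.93]
```

Request:
carry_out(claw=[5, 5, 5, 5, 5, 5, 5, 5, 5, 5], delta_pos=[[0.33, 0.08, 2.93], [0.33, 0.08, 2.93], [0.33, 0.08, 2.93], [0.33, 0.08, 2.93], [0.33, 0.08, 2.93], [0.33, 0.08, 2.93], [0.33, 0.08, 2.93], [0.33, 0.08, 2.93], [0, 0, 0], [0, 0, 0]], angular=[[0, 0, 0.0012], [0, 0, 0.0012], [0, 0, 0.0012], [0, 0, 0.0012], [0, 0, 0.0012], [0, 0, 0.0012], [0, 0, 0.0012], [0, 0, 0.0012], [0, 0, 0], [0, 0, 0]])

```text
clock: 22.4
position: [0.4736, 0.355, 0.0602]
ee_rot: [2.103, 2.333, -0.002]
force: [0.3, -0.7, 1.4]
width: 0.542
gripper_force: 0.0
```

```bash
python3 - <<'E'
from h import *
p,r,s=pose(); print(p.round(4),r.as_matrix().round(3).tolist(),s['force'])
plan([.4734,.3543,.008],down(1.674),n=4)
E
```

```text
[0.4736 0.355  0.0602] [[-0.103, 0.995, -0.0], [0.995, 0.103, -0.001], [-0.001, -0.001, -1.0]] [ 0.30264682 -0.70433414  1.36381732]
n 4 rot row [-0.0001, 0.0002, 0.0001] rows [-0.02, -0.01, 1.31]
```

Request:
carry_out(claw=[5, 5, 5, 5, 5, 3, 0.6, 0.6, 0.6, 0.6, 0.6, 0.6], delta_pos=[[0, 0, 1.3], [0, 0, 1.3], [0, 0, 1.3], [0, 0, 1.2], [0, 0, 0], [0, 0, 0], [0, 0, 0], [0, 0, 0], [0, 0, 0], [0, 0, 0], [0, 0, 0], [0, 0, 0]], angular=[[0, 0, 0], [0, 0, 0], [0, 0, 0], [0, 0, 0], [0, 0, 0], [0, 0, 0], [0, 0, 0], [0, 0, 0], [0, 0, 0], [0, 0, 0], [0, 0, 0], [0, 0, 0]], force=25)

```text
clock: 23.6
position: [0.473, 0.3562, 0.0089]
ee_rot: [2.102, 2.335, -0.0]
force: [-0.1, 0.0, 1.3]
width: 0.098
gripper_force: 25.0
```

Request:
carry_out(claw=[0.6, 0.6, 0.6, 0.6, 0.6, 0.6, 0.6, 0.6, 0.6, 0.6], delta_pos=[[0, 0, -0.8], [0, 0, -2], [-0.5, 0, -4], [-1, 0, -4], [-1, 0, -4], [-1, 0, -4], [-1, 0, -4], [-1, 0, -4], [0, 0, -1], [0, 0, 0]], angular=[[0, 0, 0], [0, 0, 0], [0, 0, 0], [0, 0, 0], [0, 0, 0], [0, 0, 0], [0, 0, 0], [0, 0, 0], [0, 0, 0], [0, 0, 0]])

```text
clock: 24.6
position: [0.479, 0.302, 0.2883]
ee_rot: [2.102, 2.334, 0.004]
force: [0.3, 0.5, -3.0]
width: 0.096
gripper_force: 25.0
```

```bash
python3 - <<'E'
from h import *
p,r,s=pose(); print(p.round(4),s['force'],s['width'])
w=arm.get_image('wrist'); np.savez('w8.npz',**{k:np.array(w[k]) for k in('mtx','T','frame')})
print('place',[(px(a['centre']).round(1).tolist(),round(a['conf'],2)) for a in arm.place_of('spindle',w)[:2]])
f=w['frame'].mean(2)
# rod tip on the left side: predicted pixels for rod y = 53..88, tool coords
for y in (49,53,63,66,80,87,88): print(y,proj(w,p+r.apply([(y+4.5)/1000,0,-.0171])).round(1))
plan([.4684,-.3659,.285],down(1.6254),n=19)
t=arm.trace('spindle',w)
if t:
    m=t[0]['region']; ys,xs=np.nonzero(m); print(t[0]['conf'],[(v,xs[ys==v].min(),xs[ys==v].max()) for v in range(ys.min(),ys.max()+1,8)])
E
```

```text
[0.479  0.302  0.2883] [ 0.29229409  0.53126239 -2.97051442] 0.09551793232874406
place [([314.8, 324.8], 0.97)]
49 [313.7 193.5]
53 [313.6 181.9]
63 [313.5 152.2]
66 [313.5 143. ]
80 [313.4  98.7]
87 [313.3  75.5]
88 [313.3  72.2]
n 19 rot row [-0.0001, 0.0001, 0.0027] rows [[-3.49, -0.42, 0.01], [-3.49, -0.41, 0.01], [-3.49, -0.4, 0.01], [-3.49, -0.39, 0.01], [-3.49, -0.38, 0.01], [-3.49, -0.37, 0.01], [-3.49, -0.36, 0.01], [-3.49, -0.35, 0.01], [-3.49, -0.35, 0.01], [-3.5, -0.34, 0.01], [-3.5, -0.33, 0.0], [-3.5, -0.32, 0.0], [-3.5, -0.31, 0.0], [-3.5, -0.3, 0.0], [-3.5, -0.29, 0.0], [-3.5, -0.28, 0.0], [-3.5, -0.27, 0.0], [-3.5, -0.26, 0.0], [-3.5, -0.25, 0.0]]Traceback (most recent call last):
  File "<stdin>", line 11, in <module>
    return umr_minimum(a, axis, None, out, keepdims, initial, where)
ValueError: zero-size array to reduction operation minimum which has no identity
```

Request:
carry_out(claw=[0.6, 0.6, 0.6, 0.6, 0.6, 0.6, 0.6, 0.6, 0.6, 0.6, 0.6, 0.6, 0.6, 0.6, 0.6, 0.6, 0.6, 0.6, 0.6, 0.6], delta_pos=[[-2, -0.42, 0], [-3.6, -0.41, 0], [-3.6, -0.4, 0], [-3.6, -0.39, 0], [-3.6, -0.38, 0], [-3.6, -0.37, 0], [-3.6, -0.36, 0], [-3.6, -0.35, 0], [-3.6, -0.35, 0], [-3.6, -0.34, 0], [-3.6, -0.33, 0], [-3.6, -0.32, 0], [-3.6, -0.31, 0], [-3.6, -0.3, 0], [-3.6, -0.29, 0], [-3.6, -0.28, 0], [-3.6, -0.27, 0], [-3.3, -0.26, 0], [-2.4, -0.25, 0], [-1.1, 0, 0]], angular=[[0, 0, 0.0027], [0, 0, 0.0027], [0, 0, 0.0027], [0, 0, 0.0027], [0, 0, 0.0027], [0, 0, 0.0027], [0, 0, 0.0027], [0, 0, 0.0027], [0, 0, 0.0027], [0, 0, 0.0027], [0, 0, 0.0027], [0, 0, 0.0027], [0, 0, 0.0027], [0, 0, 0.0027], [0, 0, 0.0027], [0, 0, 0.0027], [0, 0, 0.0027], [0, 0, 0.0027], [0, 0, 0.0027], [0, 0, 0]])

```text
clock: 26.75
position: [0.467, -0.3678, 0.2844]
ee_rot: [-2.162, -2.275, 0.002]
force: [-0.4, 0.5, -3.1]
width: 0.103
gripper_force: 25.0
```

```bash
python3 - <<'E'
from h import *
p,r,s=pose(); print(p.round(4),r.as_matrix().round(3).tolist(),s['force'].round(1),s['clock'])
plan([.4684,-.3659,.252],down(1.6254),n=3)
E
```

```text
[ 0.467  -0.3678  0.2844] [[-0.051, 0.999, -0.003], [0.999, 0.051, 0.001], [0.002, -0.003, -1.0]] [-0.4  0.5 -3.1] 26.75
n 3 rot row [-0.0011, -0.0005, -0.0012] rows [0.06, 0.05, 1.08]
```

Request:
carry_out(claw=[0.6, 0.6, 0.6, 0.6, 0.6], delta_pos=[[0.06, 0.05, 0.75], [0.06, 0.05, 0.75], [0.06, 0.05, 0.75], [0, 0, 0], [0, 0, 0]], angular=[[-0.001, -0.0005, -0.0012], [-0.001, -0.0005, -0.0012], [-0.001, -0.0005, -0.0012], [0, 0, 0], [0, 0, 0]])

```text
clock: 27.25
position: [0.4699, -0.3628, 0.2645]
ee_rot: [2.153, 2.283, 0.001]
force: [0.2, 0.6, -2.6]
width: 0.098
gripper_force: 25.0
```

```bash
python3 - <<'E'
from h import *
p,r,s=pose(); print(p.round(4),r.as_matrix().round(3).tolist(),s['force'].round(1))
w=arm.get_image('wrist'); np.savez('w9.npz',**{k:np.array(w[k]) for k in('mtx','T','frame')}); save(w,'w9.png')
F=np.array([.579,-.3553,.0]);rr=R.from_euler('z',.0546)
for n,X in (('saddle',(-111,66,210)),('postL',(-122,66,228.7)),('postR',(-100,66,228.7)),('postL out',(-125.5,66,226)),('postR left',(-103.5,66,226)),('postRright',(-96.5,66,226))): print(n,proj(w,F+rr.apply(np.array(X)/1000)).round(1))
for y in(60,66,72): print('rod',y,proj(w,p+r.apply([(y+4.5)/1000,0,-.0171])).round(1))
g=w['frame'].mean(2).astype(int)
v0=int(proj(w,F+rr.apply([-.122,.066,.2287]))[1])
for v in range(v0-10,v0+12,4): print(v,g[v,270:370].tolist())
print('place',[(l,px(a['centre']).round(1).tolist(),round(a['conf'],2)) for l in('saddles','spindle','tube') for a in arm.place_of(l,w)[:1]])
E
```

```text
[ 0.4699 -0.3628  0.2645] [[-0.059, 0.998, 0.003], [0.998, 0.059, -0.002], [-0.002, 0.002, -1.0]] [ 0.2  0.6 -2.6]
saddle [311.6 143.2]
postL [287.3 144.9]
postR [335.1 145.1]
postL out [280.2 144.6]
postR left [327.4 144.8]
postRright [342.3 144.8]
rod 60 [313.6 161.4]
rod 66 [313.5 143.2]
rod 72 [313.5 124.5]
134 [123, 123, 122, 122, 123, 123, 122, 123, 121, 123, 123, 122, 123, 123, 123, 123, 121, 121, 123, 123, 122, 126, 121, 122, 123, 123, 121, 122, 123, 123, 122, 120, 118, 122, 129, 137, 142, 146, 148, 153, 160, 161, 164, 169, 171, 176, 179, 182, 181, 176, 175, 171, 167, 164, 161, 158, 154, 147, 146, 142, 139, 127, 118, 114, 115, 115, 116, 117, 117, 125, 129, 131, 135, 136, 136, 136, 139, 142, 143, 145, 159, 230, 244, 244, 245, 245, 245, 245, 245, 245, 245, 245, 245, 245, 245, 244, 229, 186, 177, 176]
138 [122, 123, 124, 123, 121, 122, 123, 121, 119, 119, 122, 124, 125, 124, 126, 128, 128, 127, 124, 125, 121, 123, 119, 116, 112, 107, 107, 129, 150, 155, 158, 156, 140, 126, 130, 139, 142, 146, 151, 152, 157, 160, 165, 168, 171, 177, 180, 181, 180, 178, 174, 172, 168, 165, 158, 15
[... 1616 characters left out ...]
, 189, 155, 112, 104, 103, 104, 103, 109, 151, 215, 232, 233, 233, 235, 237, 237, 236, 237, 237, 205, 143, 127, 113, 104]
154 [122, 122, 122, 123, 124, 119, 122, 124, 123, 122, 121, 123, 122, 122, 123, 123, 124, 122, 125, 123, 123, 123, 122, 122, 122, 122, 122, 122, 122, 122, 111, 103, 108, 118, 130, 137, 144, 146, 152, 154, 157, 161, 165, 169, 172, 177, 179, 182, 180, 176, 174, 169, 167, 162, 158, 155, 151, 147, 144, 143, 135, 134, 193, 220, 222, 222, 221, 220, 219, 218, 219, 218, 217, 217, 217, 218, 217, 182, 142, 136, 123, 108, 105, 115, 189, 240, 246, 245, 246, 246, 246, 246, 246, 246, 244, 228, 182, 167, 145, 130]
place [('spindle', [317.1, 324.8], 0.85), ('tube', [414.5, 260.8], 0.92)]
```

Request:
carry_out(claw=[0.6, 0.6, 0.6, 0.6, 0.6, 0.6, 0.6], delta_pos=[[-0.15, -0.17, 0], [-0.15, -0.16, 0], [0, 0, 1.0], [0, 0, 1.5], [0, 0, 1.6], [0, 0, 0], [0, 0, 0]], angular=[[0.002, 0.002, 0.004], [0, 0, 0], [0, 0, 0], [0, 0, 0], [0, 0, 0], [0, 0, 0], [0, 0, 0]])

```text
clock: 28.15
position: [0.4663, -0.3666, 0.2227]
ee_rot: [-2.161, -2.279, -0.001]
force: [0.0, 0.2, -2.6]
width: 0.1
gripper_force: 25.0
```

```bash
cat > rod.py <<'E'
from h import *
p,r,s=pose(); print(p.round(4),r.as_matrix().round(3).tolist(),s['force'].round(1),s['ft_torque'].round(2),s['clock'])
w=arm.get_image('wrist')
F=np.array([.579,-.3553,.0]);rr=R.from_euler('z',.0546)
print('TCP rack',(rr.inv().apply(p-F)*1000).round(1))
for n,X in (('postL',(-122,66,228.7)),('postR',(-100,66,228.7))): print(n,proj(w,F+rr.apply(np.array(X)/1000)).round(1))
print('rod',proj(w,p+r.apply([.0705,0,-.0171])).round(1))
g=w['frame'].mean(2).astype(int)
for v in (138,142,146): print(v,' '.join(map(str,g[v,275:375])))
E
python3 rod.py
```

```text
[ 0.4663 -0.3666  0.2227] [[-0.053, 0.999, -0.0], [0.999, 0.053, 0.001], [0.001, -0.0, -1.0]] [ 0.   0.2 -2.6] [ 0.   -0.09 -0.03] 28.15
TCP rack [-113.1   -5.1  222.7]
postL [288.9 140.2]
postR [349.9 140.1]
rod [313.6 143.2]
138 115 116 116 119 129 135 140 146 149 151 154 160 164 160 155 153 150 147 143 140 135 125 116 105 99 98 110 114 114 124 131 134 139 141 146 149 152 155 159 163 168 171 172 172 168 167 162 159 156 151 148 145 139 137 135 131 124 144 163 165 144 127 113 102 109 120 129 137 142 146 150 150 154 159 162 162 157 151 149 147 145 137 132 124 144 159 163 160 161 162 161 162 160 160 160 159 161 158 159 161
142 117 117 115 119 128 133 141 144 148 149 153 158 162 160 157 154 151 146 145 138 135 126 117 105 98 100 112 118 118 125 132 133 138 142 147 150 153 157 158 164 167 171 171 170 168 165 162 158 154 151 147 143 141 136 134 131 122 142 159 158 138 122 109 100 109 119 128 138 144 145 149 153 155 159 163 163 154 152 151 150 142 139 133 128 143 156 157 158 158 158 157 156 158 157 157 156 158 158 156 158
146 116 115 115 118 123 135 139 135 139 149 152 158 163 161 158 154 150 147 143 138 133 126 117 108 99 101 107 109 114 124 131 136 137 142 147 149 154 157 159 162 167 171 173 171 168 164 162 157 153 151 149 144 141 138 137 129 118 107 106 103 99 99 97 98 110 122 131 138 143 145 149 150 155 159 162 160 154 150 150 147 143 137 130 118 105 98 98 98 99 102 123 142 149 149 149 151 154 155 154 151
```

Request:
carry_out(claw=[0.6, 0.6, 0.6, 0.6, 0.6, 0.6, 0.6, 0.6], delta_pos=[[0, 0.03, 0.3], [0, 0, 0.4], [0, 0, 0.4], [0, 0, 0.4], [0, 0, 0.3], [0, 0, 0.2], [0, 0, 0], [0, 0, 0]], angular=[[0, 0, 0], [0, 0, 0], [0, 0, 0], [0, 0, 0], [0, 0, 0], [0, 0, 0], [0, 0, 0], [0, 0, 0]])

```text
clock: 29.0
position: [0.4671, -0.3668, 0.2036]
ee_rot: [2.161, 2.279, 0.001]
force: [-0.0, 0.5, -3.5]
width: 0.098
gripper_force: 25.0
```

```bash
python3 rod.py | head -5
```

```text
[ 0.4671 -0.3668  0.2036] [[-0.053, 0.999, 0.001], [0.999, 0.053, 0.0], [0.0, 0.001, -1.0]] [-0.   0.5 -3.5] [-0.04 -0.11 -0.  ] 29.0
TCP rack [-112.4   -5.4  203.6]
postL [282.8 141.4]
postR [352.5 141.3]
rod [313.7 143.2]
```

No contact, and the rod is now between the posts. I'll lower it slowly to the floor.

Request:
carry_out(claw=[0.6, 0.6, 0.6, 0.6, 0.6, 0.6], delta_pos=[[0, 0, 0.2], [0, 0, 0.2], [0, 0, 0.2], [0, 0, 0.1], [0, 0, 0], [0, 0, 0]], angular=[[0, 0, 0], [0, 0, 0], [0, 0, 0], [0, 0, 0], [0, 0, 0], [0, 0, 0]])

```text
clock: 29.65
position: [0.467, -0.3668, 0.1965]
ee_rot: [2.161, 2.279, 0.001]
force: [0.8, 0.2, -3.0]
width: 0.097
gripper_force: 25.0
```

Request:
carry_out(claw=[0.6, 0.6, 0.6, 0.6], delta_pos=[[0, 0, 0.1], [0, 0, 0.1], [0, 0, 0], [0, 0, 0]], angular=[[0, 0, 0], [0, 0, 0], [0, 0, 0], [0, 0, 0]])

```text
clock: 30.05
position: [0.467, -0.3668, 0.1945]
ee_rot: [2.161, 2.28, 0.001]
force: [0.1, -0.1, -2.3]
width: 0.099
gripper_force: 25.0
```

Request:
carry_out(claw=[0.6, 0.6, 0.6, 0.6], delta_pos=[[0, 0, 0.08], [0, 0, 0.07], [0, 0, 0], [0, 0, 0]], angular=[[0, 0, 0], [0, 0, 0], [0, 0, 0], [0, 0, 0]])

```text
clock: 30.45
position: [0.467, -0.3668, 0.1932]
ee_rot: [2.161, 2.279, 0.001]
force: [-2.1, 0.4, 0.7]
width: 0.098
gripper_force: 25.0
```

```bash
python3 rod.py
```

```text
[ 0.467  -0.3668  0.1932] [[-0.053, 0.999, 0.001], [0.999, 0.053, -0.0], [-0.0, 0.001, -1.0]] [-2.1  0.4  0.7] [ 0.    0.17 -0.06] 30.45
TCP rack [-112.4   -5.4  193.2]
postL [280.1 142.6]
postR [355.7 142.4]
rod [313.6 143.1]
138 154 159 161 162 161 156 152 151 147 144 143 137 134 130 120 112 103 98 99 100 106 121 148 163 163 164 159 138 119 124 130 134 137 141 145 150 152 156 159 163 167 168 172 168 169 166 161 157 153 150 146 145 140 138 135 131 123 145 164 166 166 164 146 125 110 98 105 113 124 130 135 139 144 146 147 150 154 155 161 163 161 158 153 151 148 146 145 142 135 131 125 135 155 159 161 162 159 160 159 161
142 155 158 159 162 159 158 154 151 147 146 142 137 134 128 123 115 102 100 100 98 105 118 143 158 158 159 157 134 120 125 131 135 138 143 144 150 153 155 159 164 168 171 173 170 168 165 162 158 155 150 149 145 139 137 134 131 124 142 158 162 158 140 123 121 109 100 106 113 122 129 134 139 141 146 147 148 154 157 160 164 163 158 153 151 149 148 146 142 138 131 124 143 158 159 159 160 158 160 160 158
146 154 157 161 162 158 158 153 149 146 144 142 139 134 128 124 114 103 99 97 98 105 115 138 154 154 154 152 130 117 122 132 133 129 136 145 148 153 156 160 163 168 172 172 168 167 164 162 157 154 150 145 145 140 136 136 130 120 139 154 158 157 136 120 114 107 99 104 116 124 129 137 140 143 144 149 151 153 155 161 162 160 157 154 152 148 146 144 142 135 130 123 119 122 126 134 139 144 143 142 143
```

Contact came at the expected floor height, with about 3.5 N of support and no roll moment. Releasing and withdrawing straight up.

Request:
carry_out(claw=[0.9, 1.2, 1.6, 2.2, 3, 3, 3, 3, 3, 3, 3, 3, 3, 3, 3, 3], delta_pos=[[0, 0, 0], [0, 0, 0], [0, 0, 0], [0, 0, 0], [0, 0, 0], [0, 0, 0], [0, 0, -0.5], [0, 0, -1], [0, 0, -2], [0, 0, -2], [0, 0, -2], [0, 0, -3], [0, 0, -3], [0, 0, -1.5], [0, 0, 0], [0, 0, 0]], angular=[[0, 0, 0], [0, 0, 0], [0, 0, 0], [0, 0, 0], [0, 0, 0], [0, 0, 0], [0, 0, 0], [0, 0, 0], [0, 0, 0], [0, 0, 0], [0, 0, 0], [0, 0, 0], [0, 0, 0], [0, 0, 0], [0, 0, 0], [0, 0, 0]])

```text
clock: 32.1
position: [0.4669, -0.3667, 0.3431]
ee_rot: [2.161, 2.279, 0.001]
force: [0.0, -0.6, -0.9]
width: 0.326
gripper_force: 0.0
```

```bash
python3 - <<'E'
from h import *
p,r,s=pose(); print(p.round(4),s['force'].round(1),s['width'],s['clock'])
w=arm.get_image('wrist'); g=w['frame'].mean(2).astype(int)
F=np.array([.579,-.3553,.0]);rr=R.from_euler('z',.0546)
def uv(x,y,z): return proj(w,F+rr.apply(np.array([x,y,z])/1000)).round(1)
for n,X in(('rod L',(-111.3,66,215)),('postL',(-122.3,66,228.7)),('postR',(-100.3,66,228.7)),('collar',(-111,83,218)),('tube',(-50.7,0,200))): print(n,uv(*X))
v=int(uv(-111,66,229)[1]); print(v)
for k in(v-12,v,v+8): print(k,' '.join(map(str,g[k,275:360])))
for l,z in(('spindle',.2105),('tube',.1997),('saddles',.2105)):
    for a in arm.place_of(l,w)[:1]: print(l,px(a['centre']).round(1),round(a['conf'],2),(rr.inv().apply(atz(w,px(a['centre']),z)-F)*1000).round(1))
t=arm.trace('spindle',w)[0]['region']; ys,xs=np.nonzero(t)
for k in range(ys.min(),ys.max(),10):
    c=xs[ys==k]
    if len(c): print(k,c.min(),c.max(),end='; ')
P={n:arm.get_image(n) for n in('side','top')}
for l in('spindle','saddles','multimeter'):
    q=[]
    for n in P:
        a=arm.place_of(l,P[n]); q+= [(P[n],px(a[0]['centre']))] if a else []
    if len(q)==2: print(l,tri(q).round(3))
E
```

```text
[ 0.4669 -0.3667  0.3431] [ 0.  -0.6 -0.9] 0.32624706914461044 32.1
rod L [316.6 133. ]
postL [299.6 133.4]
postR [333.8 133.3]
collar [317.  106.2]
tube [397.1 223. ]
133
121 112 108 111 112 110 112 111 111 111 111 111 111 111 111 111 113 112 112 113 112 110 111 111 111 111 111 112 110 110 113 111 111 111 110 106 112 123 132 138 145 154 158 162 160 155 148 140 132 127 118 118 122 124 123 122 123 122 122 123 123 125 124 123 124 122 122 124 122 125 123 125 125 133 136 129 124 122 121 123 123 121 124 123 123 123
133 112 111 111 112 110 111 112 112 112 112 110 112 113 112 111 111 112 113 111 117 130 138 144 150 153 150 143 138 131 117 105 109 137 153 147 129 125 132 139 147 152 160 161 159 152 147 141 133 129 136 151 154 137 119 121 131 138 142 151 155 148 143 137 135 171 226 240 240 240 240 240 240 240 240 239 240 240 240 240 240 240 240 240 240 240
141 112 112 110 112 112 114 111 112 111 110 114 113 111 112 111 112 111 112 111 112 110 112 110 109 112 113 112 112 111 111 109 97 87 88 92 107 121 133 138 144 152 159 161 159 152 147 139 130 124 106 95 93 96 93 93 94 95 102 147 172 175 172 172 173 173 173 176 176 176 176 146 107 96 95 94 108 180 219 221 181 131 123 122 118 119
spindle [318.6 231.6] 0.81 [-110.    -3.9  210.5]
tube [396.5 222.2] 0.71 [-51.1   0.5 199.7]
102 311 322; 112 305 329; 122 310 323; 132 310 323; 142 310 323; 152 289 342; 162 287 346; 172 287 346; 182 286 346; 192 291 341; 202 310 323; 212 310 323; 222 310 323; 232 310 323; 242 310 323; 252 310 323; 262 290 343; 272 284 350; 282 289 344; 292 286 348; 302 286 347; 312 310 322; 322 310 322; 332 306 326; spindle [ 0.466 -0.358  0.209]
saddles [ 0.463 -0.365  0.217]
multimeter [0.646 0.21  0.009]
```

```bash
python3 -c "
from cell import arm
print(arm.sign_off())"
```

```text
the job is handed in; nothing more can be done
None
```

The cradle hangs fully home on the rack, the spindle lies level in both saddles, and the job is handed in at about 32 s; the catches were checked by feel only (a gentle lift held evenly on both sides), not seen.

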